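# Open the gauge rack and hang the snap gauges away

### The arm

A 6-joint arm with a two-finger parallel gripper is mounted at the origin on the work surface. World frame = base frame: x ahead of the robot, y to its left, z up, the work surface at z = 0. Lengths are in m, angles in rad, forces in N, time in s.
With the tool pointing down it reaches from about 0.425 to 0.95 m from the base axis. Payload 3.5 kg.
Tool frame: the origin (TCP) lies midway between the tips of the shut fingers; the grasp point (between the pads) lies ctrl.grasp_offset behind it (ctrl.grasp_offset is the distance from the TCP to the grasp point, in m); x points along the fingers, y is the direction in which the jaws open and shut, and the axes are right-handed (so a half turn about x gives the same grasp; the last joint's range is limited). The gripper opens to 85 mm and grips with 20 to 120 N. Pads are 22 mm wide; open, the fingers measure 114 mm over their backs; the gripper's body (76 mm by 85 mm) begins 54 mm behind the grasp point. The pads swing forward as they close: fully open they stand 13 mm farther back than shut.
Start: joints at [1.118, 0.286, 1.577, -0, 1.279, -0.15], TCP at [0.201, 0.644, 0.231] pointing down, gripper open.
Joint ranges: [-2.77, 2.77], [-0.9, 2.22], [0.21, 2.48], [-1.53, 4.67], [0.24, 2.81], [-2.84, 2.84]. Speed limits (rad/s): [2.79, 2.79, 3.14, 3.14, 3.14, 3.14].

### API

Orientations are given as a unit quaternion [x, y, z, w].
In Python, from plant import readout, read_camera, sign_off, ctrl gives the robot as it stands.
- The arm moves only by the tool drive_tool, never from a script. Its argument "steps" is a list of rows, each a list of 5 numbers: the shift along the tool's x, y, z in cm, then the turn about the tool's x in degrees, then the opening, from 0 (shut) to 1 (fully open). A call has 1 to 10 rows; each row shifts and turns the commanded pose from where the row before left it, along the tool's axes as they then stand; what a row does not reach is not made up. A row lasts 1/10 s, in which the tool goes at most 50 mm and 8.59 degrees, less where a joint would pass 70% of its speed; a pose out of reach is approached as far as the arm can. A call is refused whole if a number of a shift passes 5 or a number of a turn 8.59, either way. A call with a gripper value outside its range is refused whole. The fingers move at their own pace and stop on an object; "force" is the grip in N (left out, the last holds). Time passes only in rows, so rows that do not move let the fingers close. It gives the time, the measured TCP pose, the force and the opening at its end, in the units of the state.
- readout.get_state(): the state, without advancing time (a new reading comes with each control period).
- read_camera(name): name is "scene" or "top"; returns a dict with "frame" (400x640x3 uint8, red, green, blue), "vertical_fov" (degrees; the focal length in pixels is half the picture's height over the tangent of half this angle, whatever the lens; pixels are square), "cx", "cy" (the principal point, pixels), "eye" and "orientation" of the camera in the world. Camera axes: x right, y up, looking along -z (the intrinsics and any distortion apply to the point x, -y, -z); pixel columns grow to the right and rows downward; lengths in m; the calibration is good to about 2 mm. A picture is of the moment at which its call begins. There is no depth.
- sign_off(): hands the job in, once; it reports no verdict.
The state is a dict: "time": time; "qpos": joint angles; "dq": joint speeds; "joint_efforts": joint torques, N m; "eef_pos": TCP position; "tcp_rot": TCP orientation; "contact_force": force on the tool from outside, world axes, zero at the start; "wrist_torque": the same for the moment, N m; "opening": opening from 0.0 (shut) to 1.0 (fully open).
Only numpy, scipy, OpenCV 4.12 (cv2) and the standard library are available. Lean on these libraries where they do the work, as an engineer would, in place of code of your own. Each camera call takes 0.05 s, during which the arm holds its last target. There are 200 camera calls.

### The job

Put the snap gauges standing on the bench away on the rail of the gauge rack. First unscrew the knurled nut right off its stud and lay it in the wooden tray, then lift off the flat retaining bar and lay it flat on the tray's floor too. Hang every snap gauge astride the rail, jaws down, and slide them along together against the end plate away from the stud, so that they hang close up to it and to one another; never let a gauge fall over, and leave the tools around the rack alone.

Things in the scene. Friction and masses are not known exactly. Their poses are not given: they have to be found in the camera images.
- rack: Fixed grey gauge rack; origin under its base's centre, x across, y along its rail, z up. Base 90 (x) x 260 (y) x 12 mm; end plates 60 (x) x 16 (y) mm at y = 113 and -113 mm, tops at z = 140. Round steel rail along y between them, diameter 12, axis at x = 0, z = 100 mm. A dowel (diameter 10, 14 mm tall) on the +y plate, the threaded stud on the -y plate. Turned up to 0.15 rad.
- rail_stop (a point): Point on the rail's axis (100 mm up) at the inner face of the +y end plate, the stop where the gauges belong; axes as the rack's. The rail runs 210 mm from here to -y. A gauge touching the stop has its crown point at y = -15 mm in this frame; the next ones follow every 30 mm.
- stud_seat (a point): On the axis of the upright stud, at the bar's upper face on which the nut sits (146 mm up); axes as the rack's. Stud: core diameter 14, coarse right-hand thread of outer diameter 20, lead 10 mm per turn, top 30 mm above this point.
- nut_center (a point): Centre (half-way up) of the round knurled steel nut: diameter 50, height 24, bore 22 mm, 0.25 kg; z along the bore. Starts screwed down onto the bar. Turned counter-clockwise seen from above it rises 10 mm a turn (2 mm axial play); turns easily, stays where left, is free after 1 to 1.3 turns, when 9 to 13 mm up; then lift it 35 mm to clear the stud. Before that it is held.
- bar_center (a point): Centre (half-way up) of the flat aluminium retaining bar lying on both end plates over the rail: 276 (its y) x 40 (its x) x 6 mm, 0.25 kg, balanced at this point. Its -y end has a 24 mm hole over the stud, its +y end an open 14 mm slot over the dowel. Underside 140 mm above the bench at the start. Once the nut is off, raise it level by 40 mm to clear the stud.
- tray: Open wooden parts tray standing loose on the bench (1.2 kg), origin at the centre of its underside on the bench. Outside 330 (its x) x 170 (its y) x 25 mm high, walls and floor 8 mm thick. Turned up to 0.15 rad.
- plug: Bystander: double-ended plug gauge lying on the bench, 110 x 26 x 26 mm; origin under its middle. Leave alone.
- micrometer: Bystander: bore micrometer standing upright, diameter 40 mm at its foot, 125 mm high; origin under its centre. Leave alone.
- vblock: Bystander: steel V-block, 70 x 50 x 50 mm; origin under its centre. Leave alone.
- gauge1_crown (a point): One of two or three identical snap gauges (None if absent): dark steel horseshoe 88 (its x) wide, 30 (its y) thick, 105 mm high, 0.35 kg, standing on its jaws, opening down. This point: middle of the crown, 92 mm above the feet, 13 below the top, 13 above the opening's roof. Opening 48 wide, 32 mm at the anvils. Grip the crown by its flat faces. Hung, this point is 20 mm above the rail's axis.
- gauge2_crown (a point): One of two or three identical snap gauges (None if absent): dark steel horseshoe 88 (its x) wide, 30 (its y) thick, 105 mm high, 0.35 kg, standing on its jaws, opening down. This point: middle of the crown, 92 mm above the feet, 13 below the top, 13 above the opening's roof. Opening 48 wide, 32 mm at the anvils. Grip the crown by its flat faces. Hung, this point is 20 mm above the rail's axis.
- gauge3_crown (a point): One of two or three identical snap gauges (None if absent): dark steel horseshoe 88 (its x) wide, 30 (its y) thick, 105 mm high, 0.35 kg, standing on its jaws, opening down. This point: middle of the crown, 92 mm above the feet, 13 below the top, 13 above the opening's roof. Opening 48 wide, 32 mm at the anvils. Grip the crown by its flat faces. Hung, this point is 20 mm above the rail's axis.
Not all that is in view belongs to the job. What is shaped like the part that bears nut_center but blue or pink is not meant.

How it is judged:
By the outcome, as a careful person would: the job done as asked, in the order asked, and still so for the second after the job is handed in, with the robot touching nothing.
Of gauge1, gauge2, gauge3 only 2 to 3 are there at a start; the rules pass over those that are not, and their reading is None.
At some moment in a run one of tray may be knocked a few centimetres aside while the robot is not near it.
It also fails if it takes over 210 s, if anything falls off the work surface, if the arm or the gripper's body presses on something with over 40 N, if the wrist force passes 120 N, or if a joint passes its speed limit or range.

## Working session

There is one attempt and no reset: what is moved stays moved. The work goes in short steps, Python scripts to look and compute and a tool call to move; the robot and the scene stay as the last step left them, time stands still between calls to the robot, and variables do not carry over. Pictures are saved under pics/ and viewed, about 12 in all and at most 16, crops included, and the job is handed in when it is done.

Besides the shell and the picture viewer there is one more tool, called after "Call:" as a command line: name --pt "numbers of a row" for each row, then --argument value for the rest. drive_tool: Moves the arm, as the interface text tells. Its arguments: {"type":"object","properties":{"steps":{"type":"array","items":{"type":"array","items":{"type":"number"}}},"force":{"type":"number"}},"required":["steps"]}

```bash
mkdir -p pics; ls
cat > h.py <<'E'
import numpy as np, cv2
from scipy.spatial.transform import Rotation as R
from plant import readout, read_camera, sign_off, ctrl
def cam(n,save=None):
    c=read_camera(n); c['f']=200/np.tan(np.radians(c['vertical_fov'])/2); c['R']=R.from_quat(c['orientation']).as_matrix()
    if save: cv2.imwrite('pics/'+save,c['frame'][:,:,::-1])
    return c
E
python3 - <<'E'
from h import *
for n in('scene','top'):
    c=cam(n,n+'0.png'); print({k:v for k,v in c.items() if k!='frame'})
s=readout.get_state();print(s, ctrl.grasp_offset,[a for a in dir(ctrl) if a[0]!='_'])
E
```

```text
pics
{'vertical_fov': 43.30965870300202, 'cx': 325.82205593428944, 'cy': 201.19353961441118, 'eye': array([1.0790461 , 0.59694552, 1.22496933]), 'orientation': array([0.09525937, 0.2788726 , 0.90983893, 0.29214525]), 'f': np.float64(503.73342994349633), 'R': array([[-0.81115361, -0.47847978,  0.33628399],
       [ 0.5847407 , -0.67376245,  0.45179916],
       [ 0.01039876,  0.56311745,  0.82631144]])}
{'vertical_fov': 51.87942484141474, 'cx': 313.8774804011163, 'cy': 199.35677080605876, 'eye': array([ 0.48105729, -0.00902861,  1.1634554 ]), 'orientation': array([ 0.04232851, -0.03958928, -0.69511279,  0.71656067]), 'f': np.float64(411.15823006009725), 'R': array([[ 0.0305018 ,  0.99282946, -0.11558243],
       [-0.99953248,  0.03005302, -0.00562387],
       [-0.00210994,  0.11569993,  0.99328197]])}
{'time': 0.1, 'qpos': array([ 1.11799143e+00,  2.87130294e-01,  1.57803701e+00,  2.46695871e-05,
        1.27856474e+00, -1.49966371e-01]), 'dq': array([ 0.00160971, -0.00029283, -0.00053356,  0.00082618,  0.00022769,
       -0.00047195]), 'joint_efforts': array([ 1.20077202e-03, -4.07292652e+01, -2.93698901e+01, -8.38134179e-05,
        3.42054533e-03,  3.71573492e-07]), 'eef_pos': array([0.20099055, 0.64376707, 0.23004653]), 'tcp_rot': array([ 0.10594353,  0.69924778, -0.10738316,  0.69878278]), 'contact_force': array([ 1.08747763, -0.25215535, -0.17224794]), 'wrist_torque': array([-0.03055812, -0.04634229, -0.04938636]), 'opening': 1.00054620321615} 0.0187 ['Unreachable', 'grasp_offset']
```

View pics/scene0.png

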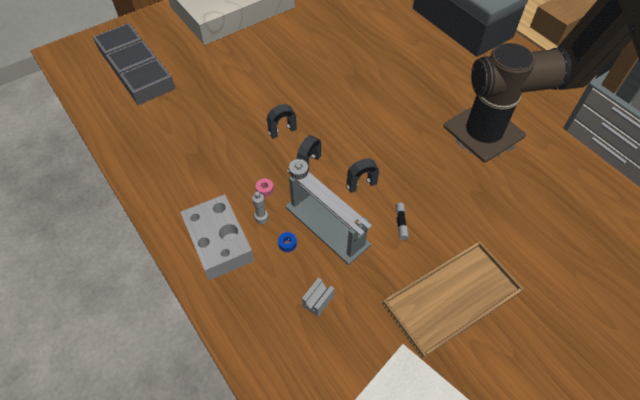

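View pics/top0.png

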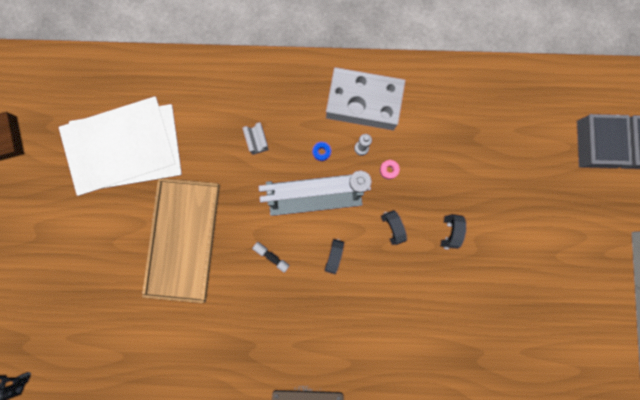

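The scene has three gauges: top view (396,227), (455,232) and (335,256). The nut is at (359,181), the tray around (181,240), and the rack runs between them. Next I'll look at enlarged crops for pixel accuracy.

Run:
```python
import cv2
a=cv2.imread('pics/scene0.png')[95:275,240:440]; b=cv2.imread('pics/top0.png')[160:285,235:475]
cv2.imwrite('pics/sc.png',cv2.resize(a,None,fx=3.3,fy=3.3,interpolation=cv2.INTER_CUBIC))
cv2.imwrite('pics/tc.png',cv2.resize(b,None,fx=3.3,fy=3.3,interpolation=cv2.INTER_CUBIC))
```

```text
(no output)
```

View pics/sc.png

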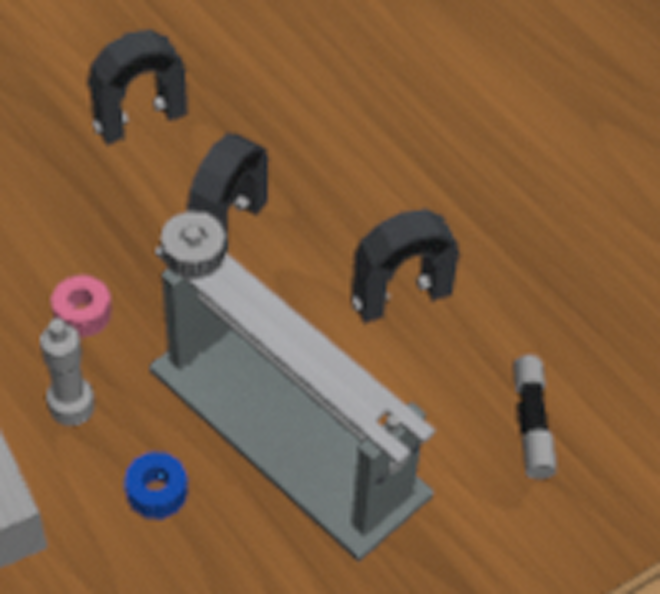

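View pics/tc.png

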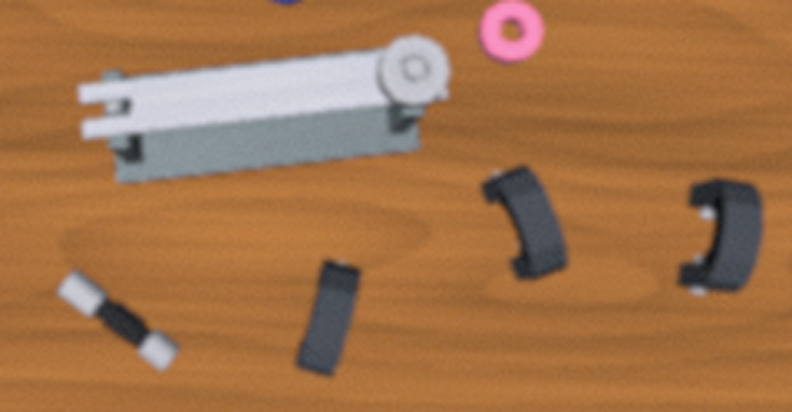

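```bash
cat >> h.py <<'E'
def ray(c,p,z):
    d=c['R']@np.array([(p[0]-c['cx'])/c['f'],-(p[1]-c['cy'])/c['f'],-1]); e=c['eye']
    return e+d*(z-e[2])/d[2]
def tri(cs,ps):
    A=np.zeros((3,3));b=np.zeros(3)
    for c,p in zip(cs,ps):
        d=ray(c,p,0)-c['eye'];d/=np.linalg.norm(d);M=np.eye(3)-np.outer(d,d);A+=M;b+=M@c['eye']
    return np.linalg.solve(A,b)
def proj(c,X):
    q=c['R'].T@(np.asarray(X,float)-c['eye']);return np.array([c['cx']-c['f']*q[0]/q[2],c['cy']+c['f']*q[1]/q[2]])
def S(u,v):return (240+(u+.5)/3.3-.5,95+(v+.5)/3.3-.5)
def T(u,v):return (235+(u+.5)/3.3-.5,160+(v+.5)/3.3-.5)
def pose():
    s=readout.get_state();M=R.from_quat(s['tcp_rot']).as_matrix();return s,M
def go(x,y,z,jaw):
    "needed move: turn (deg about tool x, jaw = world dir angle of tool y mod 180), then shift in tool axes after the turn"
    s,M=pose();a=np.arctan2(M[1,1],M[0,1]);d=(jaw-a+np.pi/2)%np.pi-np.pi/2
    for dd in (d,d-np.sign(d)*np.pi):
        M2=R.from_euler('z',dd).as_matrix()@M
        print('turn %.2f deg -> q6~%.2f/%.2f  shift cm'%(-np.degrees(dd),s['qpos'][5]-dd,s['qpos'][5]+dd),np.round(100*M2.T@(np.array([x,y,z])-s['eef_pos']),2),'down-err',np.round(M[:,0],4)[:2])
E
python3 - <<'E'
from h import *
s=cam('scene');t=cam('top');p=lambda *a:print(*[np.round(x,4) if not isinstance(x,str) else x for x in a])
p('nut disc',tri((s,t),(S(194,240),T(413,70))),ray(s,S(194,240),.17),ray(t,T(413,70),.17))
p('stud top',tri((s,t),(S(193,235),T(415,68))),ray(t,T(415,68),.176))
p('bar +y end',ray(t,T(81,112),.146),'upper edge',ray(t,T(130,79),.146),ray(t,T(376,52),.146),'lower',ray(t,T(140,133),.146),ray(t,T(376,106),.146))
p('base corners',ray(t,T(117,182),.012),ray(t,T(418,150),.012),ray(s,S(362,557),.0),ray(s,S(150,370),.012),ray(s,S(431,491),.012))
p('tray top corners',*[ray(t,q,.025) for q in ((159,180),(218,184),(205,301),(144,296))])
# gauges masks
for n,c in(('s',s),('t',t)):
    g=c['frame'].max(2);m=(g<75).astype(np.uint8)
    N,l,st,ce=cv2.connectedComponentsWithStats(m)
    for i in range(1,N):
        if 80<st[i,4]<2500: print(n,st[i],np.round(ce[i],1))
for q in [((342,262),(315,372)),((505,172),(549,275)),((745,183),(738,290))]:
    A,B=[ray(t,T(*x),.07) for x in q];d=A-B;p('gauge',(A+B)/2,np.degrees(np.arctan2(d[1],d[0])),np.linalg.norm(d))
E
```

```text
nut disc [ 0.645  -0.1135  0.1667] [ 0.6455 -0.1101  0.17  ] [ 0.6456 -0.1142  0.17  ]
stud top [ 0.6454 -0.1142  0.1729] [ 0.6461 -0.1151  0.176 ]
bar +y end [0.6098 0.1336 0.146 ] upper edge [0.6361 0.0976 0.146 ] [ 0.6625 -0.0884  0.146 ] lower [0.5952 0.0883 0.146 ] [ 0.6211 -0.0893  0.146 ]
base corners [0.5677 0.119  0.012 ] [ 0.6028 -0.1365  0.012 ] [0.6481 0.1301 0.    ] [ 0.6927 -0.1186  0.012 ] [0.5679 0.1192 0.012 ]
tray top corners [0.655  0.4334 0.025 ] [0.6487 0.2672 0.025 ] [0.3273 0.284  0.025 ] [0.3355 0.4505 0.025 ]
s [113   0  22  16 248] [123.4   6.2]
s [ 97  25  40  25 487] [116.1  36.9]
s [ 95  41  79  63 639] [144.3  85.5]
s [110  43  41  26 542] [129.9  55.2]
s [124  61  42  28 589] [144.5  74.5]
s [267 105  29  33 540] [280.4 118.3]
s [444 123  43  39 148] [464.2 143.5]
s [297 136  24  29 426] [309.6 148.5]
s [347 159  32  33 606] [361.8 172.8]
s [397 211   9  16 111] [400.7 218.3]
s [347 232   6  24  97] [349.5 243.6]
t [  0 113  24  47 460] [ 13.5 137.7]
t [578 117  62  51 553] [590.5 148.3]
t [382 211  24  33 163] [391.4 226.5]
t [441 215  24  33 254] [451.4 229. ]
t [265 251  15  13 102] [271.9 257.1]
t [  0 373  30  27 508] [ 12.3 385.8]
gauge [ 0.4607 -0.061   0.07  ] -12.4709 0.0898
gauge [ 0.5401 -0.2186  0.07  ] 23.7888 0.0893
gauge [ 0.5349 -0.391   0.07  ] -4.3271 0.0863
```

Run:
```python
from h import *
t=cam('top')
for u in((742,237),(540,222),(329,318)): print(np.round(ray(t,T(*u),.105),4))
s,M=pose();print(np.round(M,3),np.degrees(np.arctan2(M[1,1],M[0,1])))
go(.6453,-.1134,.25,np.radians(8))
```

```text
[ 0.5326 -0.3791  0.105 ]
[ 0.5395 -0.2221  0.105 ]
[ 0.4604 -0.0597  0.105 ]
[[-0.001  0.298  0.954]
 [-0.001  0.954 -0.298]
 [-1.    -0.001 -0.   ]] 72.64911292241743
turn 64.65 deg -> q6~0.98/-1.28  shift cm [-1.99 33.44 81.19] down-err [-0.0005 -0.001 ]
turn -115.35 deg -> q6~-2.16/1.86  shift cm [ -1.88 -33.45 -81.19] down-err [-0.0005 -0.001 ]
```

Call:
drive_tool --pt "-2 0 0 0 1" --pt "0 0 0 -8 1" --force 80

```text
time: 0.45
eef_pos: [0.2017, 0.6453, 0.2542]
tcp_rot: [0.058, 0.704, -0.055, 0.705]
contact_force: [-0.8, 0.3, 0.7]
opening: 1.003
```

Run:
```python
from h import *
s,M=pose();print(s['qpos'],np.degrees(np.arctan2(M[1,1],M[0,1])))
```

```text
[ 1.11804176e+00  2.70761319e-01  1.55385663e+00  5.68986665e-05
  1.31261822e+00 -2.92992569e-01] 80.84563104664369
```

Call:
drive_tool --pt "0 -3.39 2.79 0 1" --pt "0 -3.39 2.79 0 1" --pt "0 -3.39 2.79 0 1" --pt "0 -3.39 2.79 0 1" --pt "0 -3.39 2.79 0 1" --pt "0 -3.39 2.79 0 1" --pt "0 -3.39 2.79 0 1" --pt "0 -3.39 2.79 0 1" --pt "0 -3.39 2.79 0 1" --pt "0 -3.39 2.79 0 1"

```text
time: 1.45
eef_pos: [0.422, 0.2629, 0.2515]
tcp_rot: [0.058, 0.705, -0.057, 0.705]
contact_force: [-0.2, -0.7, -0.4]
opening: 1.002
```

Call:
drive_tool --pt "0 -3.39 2.79 0 1" --pt "0 -3.39 2.79 0 1" --pt "0 -3.39 2.79 0 1" --pt "0 -3.39 2.79 0 1" --pt "0 -3.39 2.79 0 1" --pt "0 -3.39 2.79 0 1" --pt "0 -3.39 2.79 0 1" --pt "0 -3.39 2.79 0 1" --pt "0 -3.39 2.79 0 1" --pt "0 -3.39 2.79 0 1"

```text
time: 2.45
eef_pos: [0.6423, -0.117, 0.2512]
tcp_rot: [0.058, 0.705, -0.058, 0.705]
contact_force: [0.6, 0.8, 0.3]
opening: 0.998
```

Call:
drive_tool --pt "0 0 0 8.57 1" --pt "0 0 0 8.57 1" --pt "0 0 0 8.57 1" --pt "0 0 0 8.57 1" --pt "0 0 0 8.57 1" --pt "0 0 0 8.57 1" --pt "0 0 0 8.57 1" --pt "0 0 0 8.57 1" --pt "0 0 0 8.57 1" --pt "0 0 0 8.57 1"

```text
time: 3.45
eef_pos: [0.6416, -0.1153, 0.2511]
tcp_rot: [-0.523, -0.476, 0.523, -0.476]
contact_force: [-0.2, -0.7, 0.2]
opening: 0.997
```

Call:
drive_tool --pt "0 0 0 8.57 1" --pt "0 0 0 8.57 1" --pt "0 0 0 8.57 1" --pt "0 0 0 8.57 1" --pt "0 0 0 8.57 1" --pt "0 0 0 8.57 1" --pt "0 0 0 8.57 1" --pt "0 0 0 8.57 1" --pt "0 0 0 8.57 1" --pt "0 0 0 8.57 1"

```text
time: 4.45
eef_pos: [0.6416, -0.1153, 0.2511]
tcp_rot: [-0.707, 0.007, 0.707, 0.007]
contact_force: [-0.5, 0.3, 0.1]
opening: 1.0
```

Call:
drive_tool --pt "0 0 0 8.57 1" --pt "0 0 0 8.57 1" --pt "0 0 0 8.57 1" --pt "0 0 0 8.57 1" --pt "0 0 0 8.57 1" --pt "0 0 0 8.57 1" --pt "0 0 0 8.57 1" --pt "0 0 0 8.57 1" --pt "0 0 0 0 1"

```text
time: 5.35
eef_pos: [0.6416, -0.1153, 0.2511]
tcp_rot: [-0.582, 0.402, 0.582, 0.402]
contact_force: [-0.3, 0.3, 0.4]
opening: 0.994
```

Run:
```python
from h import *
s,M=pose();print(s['qpos'],np.degrees(np.arctan2(M[1,1],M[0,1])),s['contact_force'])
go(.6453,-.1134,.1455,np.arctan2(M[1,1],M[0,1]))
c=cam('scene','s1.png');cv2.imwrite('pics/s1c.png',cv2.resize(c['frame'][60:300,200:480,::-1],None,fx=2.5,fy=2.5))
```

```text
[-3.33260366e-01  2.22297609e-01  1.61746089e+00  2.50690316e-06
  1.30221030e+00  2.44705419e+00] -159.30032589602928 [-0.32956849  0.2792827   0.35483392]
turn -0.00 deg -> q6~2.45/2.45  shift cm [10.56 -0.42  0.05] down-err [-0.0004  0.0001]
turn -0.00 deg -> q6~2.45/2.45  shift cm [10.56 -0.42  0.05] down-err [-0.0004  0.0001]
```

View pics/s1c.png

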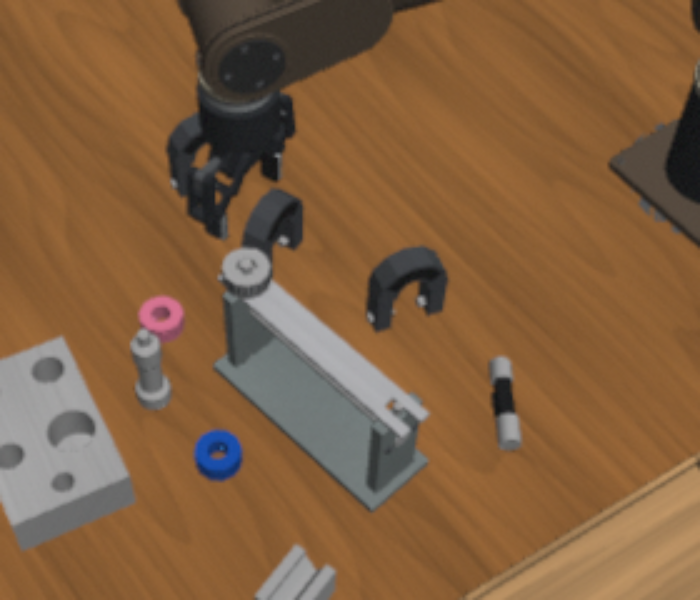

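Run:
```python
from h import *
s,M=pose();c=cam('scene')
for a in(-.0425,.0425):
  q=proj(c,s['eef_pos']+M@[-.013,a,0]);print((q-[200,60])*2.5)
print((proj(c,s['eef_pos'])-[200,60])*2.5)
```

```text
[218.27946354 232.46229534]
[267.17165548 178.91959055]
[243.58965459 213.74651357]
```

The fingertip projection matches the picture, so the calibration holds. Now I'll descend onto the nut and close.

Call:
drive_tool --pt "2.5 -0.42 0.05 0 1" --pt "2.5 0 0 0 1" --pt "2.5 0 0 0 1" --pt "2 0 0 0 1" --pt "1.06 0 0 0 1" --pt "0 0 0 0 1" --pt "0 0 0 0 0.5" --pt "0 0 0 0 0.4" --pt "0 0 0 0 0.4" --pt "0 0 0 0 0.4"

```text
time: 6.45
eef_pos: [0.6459, -0.114, 0.1483]
tcp_rot: [0.582, -0.402, -0.581, -0.402]
contact_force: [-3.7, 0.3, 5.5]
opening: 0.565
```

Call:
drive_tool --pt "0 0 0 0 0.4" --pt "0 0 0 0 0.4" --pt "0 0 0 0 0.4" --pt "0 0 0 0 0.4" --pt "0 0 0 0 0.4"

```text
time: 6.95
eef_pos: [0.6459, -0.114, 0.1484]
tcp_rot: [0.582, -0.402, -0.581, -0.402]
contact_force: [-3.4, 0.9, 5.6]
opening: 0.569
```

Call:
drive_tool --pt "-0.02 0 0 -8.5 0.4" --pt "-0.02 0 0 -8.5 0.4" --pt "-0.02 0 0 -8.5 0.4" --pt "-0.02 0 0 -8.5 0.4" --pt "-0.02 0 0 -8.5 0.4" --pt "-0.02 0 0 -8.5 0.4" --pt "-0.02 0 0 -8.5 0.4" --pt "-0.02 0 0 -8.5 0.4"

```text
time: 7.75
eef_pos: [0.6456, -0.1137, 0.1484]
tcp_rot: [0.707, -0.006, -0.707, -0.006]
contact_force: [-1.6, 0.2, 0.8]
opening: 0.567
```

Run:
```python
from h import *
s,M=pose();print(s['qpos'],np.degrees(np.arctan2(M[1,1],M[0,1])),s['contact_force'],s['wrist_torque'],s['opening'])
```

```text
[-3.28681420e-01  3.18531614e-01  1.69393305e+00 -6.81734190e-04
  1.12803518e+00  1.25892392e+00] -90.94639254662015 [-1.61248014  0.23845432  0.81834181] [-0.16701545  0.20432507 -0.05369278] 0.5673046299967525
```

Call:
drive_tool --pt "-0.03 0 0 -8.5 0.4" --pt "-0.03 0 0 -8.5 0.4" --pt "-0.03 0 0 -8.5 0.4" --pt "-0.03 0 0 -8.5 0.4" --pt "-0.03 0 0 -8.5 0.4" --pt "-0.02 0 0 -8.5 0.4" --pt "-0.02 0 0 -8.5 0.4" --pt "-0.02 0 0 -8.5 0.4" --pt "-0.02 0 0 -8.5 0.4" --pt "-0.02 0 0 -8.5 0.4"

```text
time: 8.75
eef_pos: [0.6454, -0.1134, 0.1504]
tcp_rot: [-0.525, -0.473, 0.525, -0.473]
contact_force: [-1.3, -0.6, 0.7]
opening: 0.563
```

Call:
drive_tool --pt "-0.03 0 0 -8.5 0.4" --pt "-0.02 0 0 -8.5 0.4" --pt "-0.03 0 0 -8.5 0.4" --pt "-0.02 0 0 -8.5 0.4" --pt "-0.03 0 0 -8.5 0.4" --pt "-0.02 0 0 -8.5 0.4" --pt "-0.02 0 0 -8.5 0.4" --pt "-0.02 0 0 -8.5 0.4" --pt "-0.02 0 0 -8.5 0.4" --pt "-0.02 0 0 -8.5 0.4"

```text
time: 9.75
eef_pos: [0.6454, -0.1134, 0.1528]
tcp_rot: [0.067, 0.704, -0.068, 0.704]
contact_force: [-2.0, -0.0, 0.6]
opening: 0.565
```

Call:
drive_tool --pt "-0.02 0 0 -8.5 0.4" --pt "-0.03 0 0 -8.5 0.4" --pt "-0.02 0 0 -8.5 0.4" --pt "-0.03 0 0 -8.5 0.4" --pt "-0.02 0 0 -8.5 0.4" --pt "0 0 0 0 0.4"

```text
time: 10.35
eef_pos: [0.6455, -0.1137, 0.154]
tcp_rot: [-0.19, 0.681, 0.19, 0.681]
contact_force: [-1.2, -0.9, 0.9]
opening: 0.57
```

Run:
```python
from h import *
s,M=pose();print(s['qpos'],np.degrees(np.arctan2(M[1,1],M[0,1])),s['contact_force'],s['wrist_torque'],s['opening'])
```

```text
[-3.28695388e-01  3.12619146e-01  1.69039315e+00 -5.47969188e-04
  1.13785435e+00 -2.44374991e+00] 121.19685711948001 [-1.17495372 -0.91716304  0.90753216] [-0.1716223   0.21345122 -0.03101938] 0.5698392348576294
```

Call:
drive_tool --pt "0 0 0 0 1" --pt "0 0 0 0 1" --pt "0 0 0 0 1" --pt "0 0 0 0 1" --pt "0 0 0 0 1" --pt "0 0 0 8.5 1" --pt "0 0 0 8.5 1" --pt "0 0 0 8.5 1" --pt "0 0 0 8.5 1" --pt "0 0 0 8.5 1"

```text
time: 11.35
eef_pos: [0.6455, -0.1134, 0.1533]
tcp_rot: [0.072, 0.703, -0.072, 0.703]
contact_force: [-0.9, -0.2, 0.4]
opening: 1.001
```

Call:
drive_tool --pt "0 0 0 8.5 1" --pt "0 0 0 8.5 1" --pt "0 0 0 8.5 1" --pt "0 0 0 8.5 1" --pt "0 0 0 8.5 1" --pt "0 0 0 8.5 1" --pt "0 0 0 8.5 1" --pt "0 0 0 8.5 1" --pt "0 0 0 8.5 1" --pt "0 0 0 8.5 1"

```text
time: 12.35
eef_pos: [0.6455, -0.1133, 0.1533]
tcp_rot: [0.528, 0.47, -0.528, 0.47]
contact_force: [-0.1, -0.1, -0.3]
opening: 0.999
```

Call:
drive_tool --pt "0 0 0 8.5 1" --pt "0 0 0 8.5 1" --pt "0 0 0 8.5 1" --pt "0 0 0 8.5 1" --pt "0 0 0 8.5 1" --pt "0 0 0 8.5 1" --pt "0 0 0 8.5 1" --pt "0 0 0 8.5 1" --pt "0 0 0 8.5 1" --pt "0 0 0 8.5 1"

```text
time: 13.35
eef_pos: [0.6455, -0.1134, 0.1533]
tcp_rot: [0.707, -0.01, -0.707, -0.01]
contact_force: [-0.3, -0.2, 0.3]
opening: 0.996
```

Call:
drive_tool --pt "0 0 0 8.5 1" --pt "0 0 0 8.5 1" --pt "0 0 0 0 1" --pt "0 0 0 0 0.5" --pt "0 0 0 0 0.4" --pt "0 0 0 0 0.4" --pt "0 0 0 0 0.4" --pt "0 0 0 0 0.4" --pt "0 0 0 0 0.4" --pt "0 0 0 0 0.4"

```text
time: 14.35
eef_pos: [0.6456, -0.1136, 0.1539]
tcp_rot: [0.698, -0.113, -0.698, -0.112]
contact_force: [-2.2, -0.2, 4.9]
opening: 0.565
```

Run:
```python
from h import *
s,M=pose();print(s['qpos'],np.degrees(np.arctan2(M[1,1],M[0,1])),s['contact_force'],s['wrist_torque'],s['opening'])
c=cam('scene','s2.png');cv2.imwrite('pics/s2c.png',cv2.resize(c['frame'][90:270,220:400,::-1],None,fx=3,fy=3))
```

```text
[-3.28586076e-01  3.12887568e-01  1.69018491e+00 -3.10288970e-04
  1.13789941e+00  1.56168861e+00] -108.29731361073596 [-2.20435799 -0.15224186  4.93013699] [-0.17904269  0.27311111  0.00059424] 0.5654413020387609
```

View pics/s2c.png

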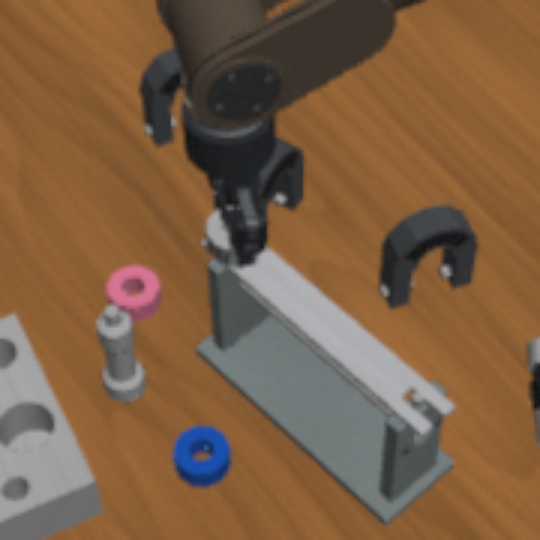

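Call:
drive_tool --pt "-0.02 0 0 -8.5 0.4" --pt "-0.02 0 0 -8.5 0.4" --pt "-0.02 0 0 -8.5 0.4" --pt "-0.02 0 0 -8.5 0.4" --pt "-0.02 0 0 -8.5 0.4" --pt "-0.02 0 0 -8.5 0.4" --pt "-0.02 0 0 -8.5 0.4" --pt "-0.02 0 0 -8.5 0.4" --pt "-0.02 0 0 -8.5 0.4" --pt "-0.02 0 0 -8.5 0.4"

```text
time: 15.4
eef_pos: [0.6451, -0.1134, 0.156]
tcp_rot: [-0.589, -0.391, 0.59, -0.39]
contact_force: [-2.9, -0.5, 5.6]
opening: 0.567
```

Call:
drive_tool --pt "-0.03 0 0 -8.5 0.4" --pt "-0.02 0 0 -8.5 0.4" --pt "-0.03 0 0 -8.5 0.4" --pt "-0.02 0 0 -8.5 0.4" --pt "-0.03 0 0 -8.5 0.4" --pt "-0.02 0 0 -8.5 0.4" --pt "-0.02 0 0 -8.5 0.4" --pt "-0.02 0 0 -8.5 0.4" --pt "-0.02 0 0 -8.5 0.4" --pt "-0.02 0 0 -8.5 0.4"

```text
time: 16.4
eef_pos: [0.6453, -0.1137, 0.1584]
tcp_rot: [0.171, 0.686, -0.171, 0.686]
contact_force: [-3.3, -0.2, 6.4]
opening: 0.572
```

Call:
drive_tool --pt "-0.02 0 0 -8.5 0.4" --pt "-0.03 0 0 -8.5 0.4" --pt "-0.02 0 0 -8.5 0.4" --pt "-0.03 0 0 -8.5 0.4" --pt "-0.02 0 0 -8.5 0.4" --pt "-0.02 0 0 -8.5 0.4" --pt "0 0 0 -8.5 0.4" --pt "-0.1 0 0 0 0.4" --pt "-0.1 0 0 0 0.4"

```text
time: 17.3
eef_pos: [0.6451, -0.1136, 0.1604]
tcp_rot: [-0.19, 0.681, 0.19, 0.681]
contact_force: [-0.8, -1.2, -0.6]
opening: 0.573
```

Run:
```python
from h import *
s,M=pose();print(s['qpos'],np.degrees(np.arctan2(M[1,1],M[0,1])),s['contact_force'],s['wrist_torque'],s['opening'])
```

```text
[-3.28842539e-01  3.05963956e-01  1.68639981e+00 -3.77806032e-04
  1.14980148e+00 -2.44219153e+00] 121.09482584916908 [-0.80945738 -1.24075677 -0.6240928 ] [-0.16335511  0.19099502 -0.00225894] 0.5727204558355722
```

Force is now slightly negative (nut weight), so I'll lift gently.

Call:
drive_tool --pt "-0.15 0 0 0 0.4" --pt "-0.15 0 0 0 0.4" --pt "-0.2 0 0 0 0.4" --pt "0 0 0 0 0.4"

```text
time: 17.7
eef_pos: [0.6454, -0.1133, 0.1657]
tcp_rot: [-0.19, 0.681, 0.19, 0.681]
contact_force: [-0.9, -2.0, -3.5]
opening: 0.568
```

Call:
drive_tool --pt "-0.5 0 0 0 0.4" --pt "-1 0 0 0 0.4" --pt "-2 0 0 0 0.4" --pt "-2 0 0 0 0.4" --pt "-2 0 0 0 0.4" --pt "-1 0 0 0 0.4"

```text
time: 18.3
eef_pos: [0.6466, -0.1133, 0.2549]
tcp_rot: [-0.191, 0.679, 0.189, 0.683]
contact_force: [0.1, -0.5, -2.2]
opening: 0.571
```

```bash
cat >> h.py <<'E'
def tray(c=None):
    "tray corners from top view: wooden-light colour blob, rim at z=.025"
    c=c or cam('top');f=c['frame'].astype(int)
    m=((f.sum(2)>360)&(f[:,:,0]-f[:,:,2]>45)).astype(np.uint8)
    m=cv2.morphologyEx(m,cv2.MORPH_CLOSE,np.ones((7,7)));m=cv2.morphologyEx(m,cv2.MORPH_OPEN,np.ones((7,7)))
    k=max(cv2.findContours(m,0,1)[0],key=cv2.contourArea)
    P=np.array([ray(c,p[0],.02)[:2] for p in k]).astype(np.float32)
    r=cv2.minAreaRect(P*1000);b=cv2.boxPoints(r)
    e=[b[1]-b[0],b[2]-b[1]];L=max(e,key=np.linalg.norm);a=np.arctan2(L[1],L[0])%np.pi
    return np.array(r[0])/1000,a,r[1]
E
python3 - <<'E'
from h import *
c=cam('top','t3.png');print(tray(c));s,M=pose();print(s['eef_pos'],s['contact_force'])
E
```

```text
(array([ 0.5661134 , -0.00192999]), np.float32(1.5721722), (996.349365234375, 1865.5341796875))
[ 0.64701431 -0.11350529  0.25605054] [ 0.57209848 -0.26002563 -0.24189885]
```

View pics/t3.png

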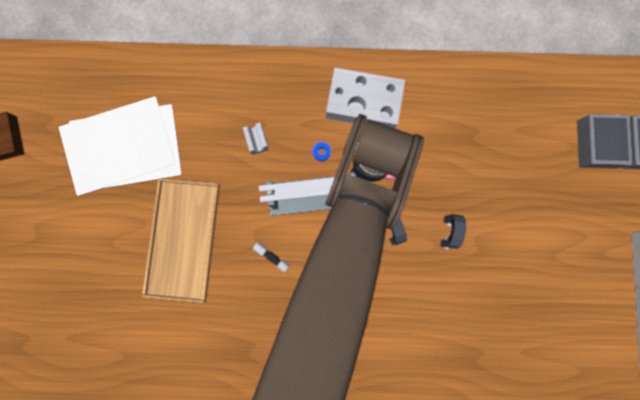

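Call:
drive_tool --pt "0 0 0 8.2 0.4" --pt "0 0 0 8.2 0.4" --pt "0 0 0 8.2 0.4" --pt "0 0 0 8.2 0.4" --pt "0 0 0 8.2 0.4" --pt "0 0 0 8.2 0.4" --pt "0 0 0 8.2 0.4" --pt "0 0 0 8.2 0.4" --pt "0 0 0 8.2 0.4" --pt "0 0 0 8.2 0.4"

```text
time: 19.35
eef_pos: [0.6451, -0.1131, 0.2502]
tcp_rot: [0.305, 0.638, -0.305, 0.637]
contact_force: [-0.9, -0.4, -2.3]
opening: 0.572
```

Call:
drive_tool --pt "0 0 0 8.2 0.4" --pt "0 0 0 8.2 0.4" --pt "0 0 0 8.2 0.4" --pt "0 0 0 8.2 0.4" --pt "0 0 0 8.2 0.4" --pt "0 0 0 0 0.4"

```text
time: 19.95
eef_pos: [0.6451, -0.1131, 0.2503]
tcp_rot: [-0.508, -0.493, 0.508, -0.492]
contact_force: [0.3, 0.5, -1.0]
opening: 0.568
```

Run:
```python
from h import *
go(.5744,.3143,.12,np.radians(-3))
f=cv2.imread('pics/t3.png')[:,:,::-1].astype(int)
for v,u in((240,165),(280,180),(200,200),(240,225),(320,180),(240,120),(100,300)):print(f[v-2:v+3,u-2:u+3].mean((0,1)))
```

```text
turn 1.20 deg -> q6~-0.28/-0.32  shift cm [ 13.07  -9.29 -42.3 ] down-err [-0.0011  0.0007]
turn -178.80 deg -> q6~-3.42/2.82  shift cm [12.99  9.32 42.32] down-err [-0.0011  0.0007]
[211.52 164.2  114.72]
[223.36 176.4  122.76]
[222.08 174.24 121.  ]
[176.   116.    62.16]
[178.88 117.88  63.32]
[183.76 120.76  64.6 ]
[177.44 116.88  62.2 ]
```

Call:
drive_tool --pt "0 -0.93 -4.23 1.2 0.4" --pt "0 -0.93 -4.23 0 0.4" --pt "0 -0.93 -4.23 0 0.4" --pt "0 -0.93 -4.23 0 0.4" --pt "0 -0.93 -4.23 0 0.4" --pt "0 -0.93 -4.23 0 0.4" --pt "0 -0.93 -4.23 0 0.4" --pt "0 -0.93 -4.23 0 0.4" --pt "0 -0.93 -4.23 0 0.4" --pt "0 -0.93 -4.23 0 0.4"

```text
time: 20.95
eef_pos: [0.5731, 0.3155, 0.2507]
tcp_rot: [-0.512, -0.488, 0.512, -0.488]
contact_force: [0.2, -0.7, -1.5]
opening: 0.571
```

```bash
sed -i 's/sum(2)>360/sum(2)>430/' h.py
python3 - <<'E'
from h import *
c=cam('top')
print(tray(c)); c['frame']=cv2.imread('pics/t3.png')[:,:,::-1]; print(tray(c)); go(.5744,.3143,.01,np.radians(-3))
E
```

```text
(array([0.49073029, 0.34740494]), np.float32(3.0838315), (133.45510864257812, 328.68206787109375))
(array([0.49796353, 0.36527686]), np.float32(3.0847194), (169.74954223632812, 340.65283203125))
turn 0.44 deg -> q6~0.41/0.39  shift cm [24.06  0.43  0.9 ] down-err [-0.0017  0.0064]
turn -179.56 deg -> q6~-2.73/3.53  shift cm [24.08 -0.33 -0.6 ] down-err [-0.0017  0.0064]
```

Call:
drive_tool --pt "4 0 0 0 0.4" --pt "4 0 0 0 0.4" --pt "4 0 0 0 0.4" --pt "4 0 0 0 0.4" --pt "4 0 0 0 0.4" --pt "2 0 0 0 0.4" --pt "1 0 0 0 0.4" --pt "0 0 0 0 0.4" --pt "0 0 0 0 0.4"

```text
time: 21.9
eef_pos: [0.575, 0.3141, 0.0225]
tcp_rot: [0.514, 0.487, -0.512, 0.487]
contact_force: [0.1, 0.7, -2.4]
opening: 0.571
```

Run:
```python
from h import *
go(.5744,.3143,.01,np.radians(-3));print(readout.get_state()['contact_force'])
```

```text
turn 0.04 deg -> q6~0.40/0.40  shift cm [ 1.25 -0.07 -0.01] down-err [0.0023 0.0009]
turn -179.96 deg -> q6~-2.74/3.54  shift cm [1.25 0.06 0.02] down-err [0.0023 0.0009]
[ 0.09376915  0.74029028 -2.37103378]
```

Call:
drive_tool --pt "0.5 0 0 0 0.4" --pt "0.4 0 0 0 0.4" --pt "0.2 0 0 0 0.4" --pt "0 0 0 0 0.4" --pt "0 0 0 0 0.4"

```text
time: 22.4
eef_pos: [0.5742, 0.3139, 0.0108]
tcp_rot: [0.513, 0.487, -0.513, 0.487]
contact_force: [-0.2, 0.2, 2.4]
opening: 0.574
```

Contact is felt on the floor. Releasing and rising, then to the bar.

Call:
drive_tool --pt "0 0 0 0 0.75" --pt "0 0 0 0 0.75" --pt "0 0 0 0 0.9" --pt "0 0 0 0 0.9" --pt "-1 0 0 0 0.9" --pt "-3 0 0 0 0.9" --pt "-4 0 0 0 0.9" --pt "-4 0 0 0 0.9" --pt "-5 0 0 0 1" --pt "-5 0 0 0 1"

```text
time: 23.4
eef_pos: [0.5734, 0.3136, 0.2323]
tcp_rot: [-0.513, -0.487, 0.513, -0.487]
contact_force: [1.9, 1.1, 0.5]
opening: 0.999
```

Run:
```python
from h import *
go(.6296,-.0015,.22,np.radians(8))
c=cam('scene','s4.png')
```

```text
turn -11.01 deg -> q6~0.21/0.59  shift cm [ 1.24  1.18 31.98] down-err [-0. -0.]
turn 168.99 deg -> q6~3.35/-2.55  shift cm [  1.23  -1.18 -31.98] down-err [-0. -0.]
```

View pics/s4.png

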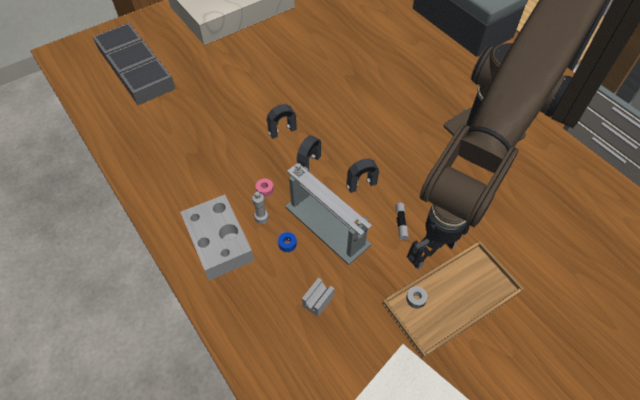

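Call:
drive_tool --pt "0 0 0 -5.5 1" --pt "0 0 0 -5.5 1" --pt "0 0.2 4 0 1" --pt "0 0.2 4 0 1" --pt "0 0.2 4 0 1" --pt "0 0.2 4 0 1" --pt "0 0.2 4 0 1" --pt "0 0.18 4 0 1" --pt "0 0 4 0 1" --pt "0 0 4 0 1"

```text
time: 24.45
eef_pos: [0.6301, -0.0031, 0.2307]
tcp_rot: [0.464, 0.533, -0.464, 0.534]
contact_force: [0.9, -0.5, 0.4]
opening: 1.003
```

Call:
drive_tool --pt "0 0 0 0 1" --pt "0 0 0 0 1"

```text
time: 24.65
eef_pos: [0.6301, -0.0023, 0.2304]
tcp_rot: [0.465, 0.533, -0.464, 0.533]
contact_force: [0.4, 0.7, 0.6]
opening: 0.997
```

Run:
```python
from h import *
c=cam('top')
go(.6296,-.0015,.1355,np.radians(8))
f=cv2.imread('pics/t3.png');
c=cam('scene','s5.png');f=c['frame'][:,:,::-1];cv2.imwrite('pics/s5c.png',cv2.resize(f[140:270,270:400],None,fx=4,fy=4,interpolation=cv2.INTER_CUBIC))
s,M=pose()
for a in(-.0425,.0425):print((proj(c,s['eef_pos']+M@[-.013,a,0])-[270,140])*4)
for y in(.138,-.138):
  for x in(.02,-.02):print((proj(c,np.r_[.6296,-.0015,.146]+R.from_euler('z',8,True).apply([x,y,0]))-[270,140])*4)
```

```text
turn -0.04 deg -> q6~-0.30/-0.30  shift cm [ 9.48 -0.04  0.02] down-err [0.0003 0.0005]
turn 179.96 deg -> q6~2.84/-3.44  shift cm [ 9.48  0.04 -0.01] down-err [0.0003 0.0005]
[280.34145193 101.45808327]
[180.24592354 177.49546949]
[359.45357212 379.48438097]
[403.71721462 341.65630048]
[ 65.53687615 123.01838649]
[109.62635325  91.18018798]
```

View pics/s5c.png

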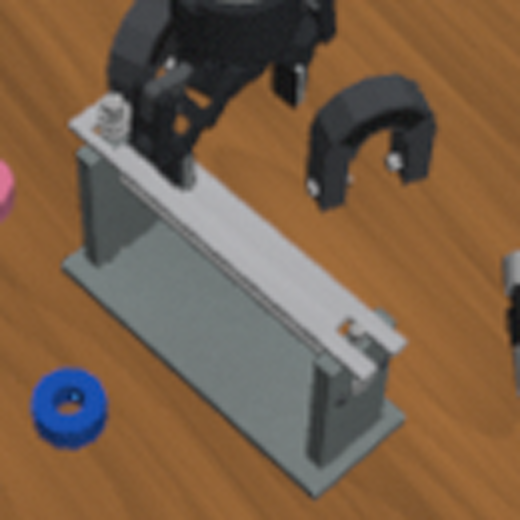

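Call:
drive_tool --pt "3 0 0 0 1" --pt "3 0 0 0 1" --pt "2 0 0 0 1" --pt "1 0 0 0 1" --pt "0.45 0 0 0 1" --pt "0 0 0 0 0.7" --pt "0 0 0 0 0.5" --pt "0 0 0 0 0.3" --pt "0 0 0 0 0.3" --pt "0 0 0 0 0.3" --force 80

```text
time: 25.75
eef_pos: [0.6311, -0.0017, 0.1376]
tcp_rot: [0.465, 0.533, -0.463, 0.534]
contact_force: [-0.3, 0.3, 5.1]
opening: 0.44
```

Call:
drive_tool --pt "0 0 0 0 0.3" --pt "0 0 0 0 0.3" --pt "0 0 0 0 0.3"

```text
time: 26.05
eef_pos: [0.6311, -0.0017, 0.1376]
tcp_rot: [0.464, 0.533, -0.463, 0.534]
contact_force: [-0.9, 0.4, 5.4]
opening: 0.435
```

Call:
drive_tool --pt "-0.3 0 0 0 0.3" --pt "-0.3 0 0 0 0.3" --pt "-0.5 0 0 0 0.3" --pt "-0.5 0 0 0 0.3" --pt "-0.8 0 0 0 0.3" --pt "-0.8 0 0 0 0.3" --pt "-0.8 0 0 0 0.3" --pt "-1 0 0 0 0.3" --pt "-1 0 0 0 0.3" --pt "-1 0 0 0 0.3"

```text
time: 27.05
eef_pos: [0.6302, -0.0015, 0.2066]
tcp_rot: [0.464, 0.533, -0.464, 0.534]
contact_force: [0.3, -0.5, -2.2]
opening: 0.436
```

Call:
drive_tool --pt "-2 0 0 0 0.3" --pt "-2 0 0 0 0.3" --pt "-2 0 0 0 0.3" --pt "0 0 0 0 0.3" --pt "0 0 0 0 0.3"

```text
time: 27.55
eef_pos: [0.6301, -0.0015, 0.2659]
tcp_rot: [0.464, 0.533, -0.464, 0.534]
contact_force: [-0.1, -0.3, -2.0]
opening: 0.437
```

Run:
```python
from h import *
print(tray())
c=cam('scene','s6.png');f=c['frame'][:,:,::-1];cv2.imwrite('pics/s6c.png',cv2.resize(f[80:340,240:560],None,fx=2,fy=2,interpolation=cv2.INTER_CUBIC))
```

```text
(array([0.49797363, 0.36526962]), np.float32(3.0839672), (169.99737548828125, 340.6040954589844))
```

View pics/s6c.png

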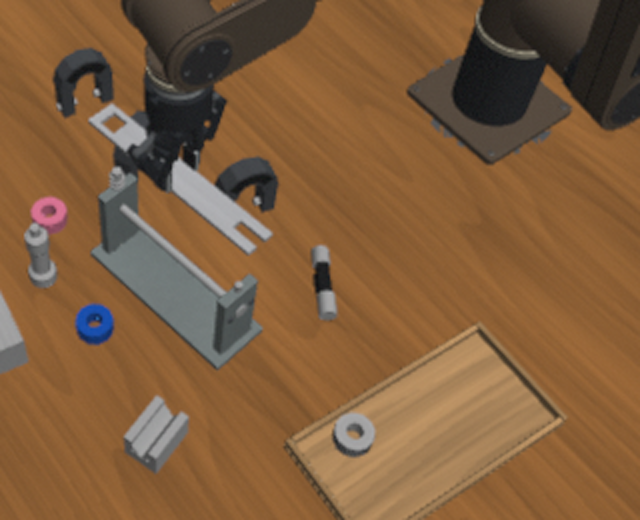

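Call:
drive_tool --pt "0 0 0 -7.9 0.3" --pt "0 0 0 -7.9 0.3" --pt "0 0 0 -7.9 0.3" --pt "0 0 0 -7.9 0.3" --pt "0 0 0 -7.9 0.3" --pt "0 0 0 -7.9 0.3" --pt "0 0 0 -7.9 0.3" --pt "0 0 0 -7.9 0.3" --pt "0 0 0 -7.9 0.3" --pt "0 0 0 -7.9 0.3"

```text
time: 28.65
eef_pos: [0.6293, -0.0014, 0.2634]
tcp_rot: [0.017, 0.708, -0.016, 0.706]
contact_force: [0.3, 0.1, -2.6]
opening: 0.437
```

Run:
```python
from h import *
go(.4931,.3868,.12,np.radians(87))
```

```text
turn 0.31 deg -> q6~-1.68/-1.69  shift cm [ 14.41  38.05 -15.58] down-err [-0.0034  0.0006]
turn -179.69 deg -> q6~-4.82/1.45  shift cm [ 14.27 -38.06  15.68] down-err [-0.0034  0.0006]
```

Call:
drive_tool --pt "0 3.8 -1.56 0.3 0.3" --pt "0 3.8 -1.56 0 0.3" --pt "0 3.8 -1.56 0 0.3" --pt "0 3.8 -1.56 0 0.3" --pt "0 3.8 -1.56 0 0.3" --pt "0 3.8 -1.56 0 0.3" --pt "0 3.8 -1.56 0 0.3" --pt "0 3.8 -1.56 0 0.3" --pt "0 3.8 -1.56 0 0.3" --pt "0 3.8 -1.56 0 0.3"

```text
time: 29.65
eef_pos: [0.4946, 0.3879, 0.2636]
tcp_rot: [0.02, 0.708, -0.021, 0.706]
contact_force: [1.3, -0.2, -2.9]
opening: 0.435
```

Call:
drive_tool --pt "3 0 0 0 0.3" --pt "4 0 0 0 0.3" --pt "4 0 0 0 0.3" --pt "3 0 0 0 0.3" --pt "0 0 0 0 0.3" --pt "0 0 0 0 0.3"

```text
time: 30.25
eef_pos: [0.4955, 0.3864, 0.1245]
tcp_rot: [0.02, 0.708, -0.021, 0.706]
contact_force: [-0.3, -0.5, -1.5]
opening: 0.43
```

Run:
```python
from h import *
go(.4931,.3868,.01,np.radians(87));print(tray())
c=cam('scene','s7.png');f=c['frame'][:,:,::-1];cv2.imwrite('pics/s7c.png',cv2.resize(f[160:360,350:550],None,fx=2.5,fy=2.5,interpolation=cv2.INTER_CUBIC))
```

```text
turn -0.31 deg -> q6~-1.02/-1.01  shift cm [11.45  0.04 -0.22] down-err [-0.0023 -0.0013]
turn 179.69 deg -> q6~2.12/-4.15  shift cm [ 1.145e+01 -1.000e-02  2.700e-01] down-err [-0.0023 -0.0013]
(array([0.49552393, 0.3582233 ]), np.float32(3.0863183), (154.53500366210938, 336.23931884765625))
```

View pics/s7c.png

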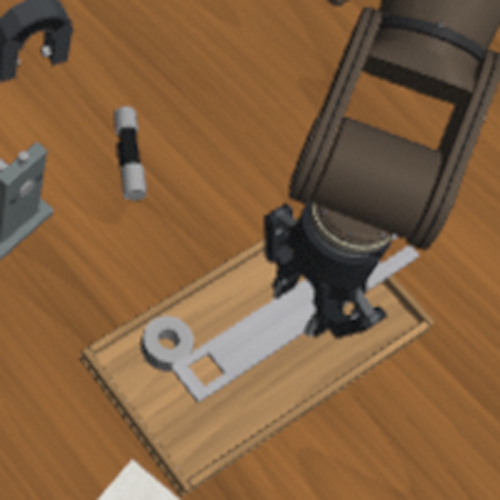

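Call:
drive_tool --pt "3 0 0 0 0.3" --pt "3 0 -0.1 0 0.3" --pt "3 0 -0.1 0 0.3" --pt "1.5 0 0 0 0.3" --pt "0.4 0 0 0 0.3" --pt "0 0 0 0 0.3" --pt "0 0 0 0 0.3"

```text
time: 31.05
eef_pos: [0.4957, 0.3878, 0.0189]
tcp_rot: [0.021, 0.706, -0.02, 0.708]
contact_force: [-0.1, -0.6, -2.3]
opening: 0.437
```

Call:
drive_tool --pt "0.3 0 0 0 0.3" --pt "0.2 0 0 0 0.3" --pt "0 0 0 0 0.3"

```text
time: 31.35
eef_pos: [0.494, 0.3869, 0.0117]
tcp_rot: [0.02, 0.707, -0.02, 0.707]
contact_force: [1.2, -0.7, -2.1]
opening: 0.436
```

Call:
drive_tool --pt "0.2 0 0 0 0.3" --pt "0.15 0 0 0 0.3" --pt "0 0 0 0 0.3"

```text
time: 31.65
eef_pos: [0.4938, 0.3868, 0.0076]
tcp_rot: [0.02, 0.707, -0.021, 0.707]
contact_force: [-0.0, 0.6, -2.8]
opening: 0.434
```

Call:
drive_tool --pt "0.1 0 0 0 0.3" --pt "0.1 0 0 0 0.3" --pt "0 0 0 0 0.3"

```text
time: 31.95
eef_pos: [0.4941, 0.387, 0.0071]
tcp_rot: [0.02, 0.707, -0.021, 0.707]
contact_force: [-3.0, -2.5, 5.3]
opening: 0.433
```

Call:
drive_tool --pt "0 0 0 0 0.52" --pt "0 0 0 0 0.52" --pt "0 0 0 0 0.52" --pt "-0.5 0 0 0 0.52" --pt "-1.5 0 0 0 0.52" --pt "-3 0 0 0 0.8" --pt "-5 0 0 0 1" --pt "-5 0 0 0 1" --pt "-5 0 0 0 1" --pt "-5 0 0 0 1"

```text
time: 32.95
eef_pos: [0.4938, 0.3868, 0.2598]
tcp_rot: [0.021, 0.706, -0.02, 0.707]
contact_force: [1.2, -0.0, 0.2]
opening: 0.996
```

Run:
```python
from h import *
c=cam('scene','s8.png');f=c['frame'][:,:,::-1];cv2.imwrite('pics/s8c.png',cv2.resize(f[100:360,250:550],None,fx=2.5,fy=2.5,interpolation=cv2.INTER_CUBIC))
print('C');go(.4604,-.0597,.19,np.radians(-12.5+90))
print('B');go(.5395,-.2221,.19,np.radians(23.8+90))
print('A');go(.5326,-.3791,.19,np.radians(-4.3+90))
```

```text
C
turn 9.21 deg -> q6~-0.85/-1.17  shift cm [  7.78 -44.69   5.96] down-err [0.017  0.0094]
turn -170.79 deg -> q6~-3.99/1.97  shift cm [ 8.5  44.52 -6.23] down-err [0.017  0.0094]
B
turn -27.09 deg -> q6~-1.48/-0.54  shift cm [  7.21 -57.69 -20.94] down-err [0.017  0.0094]
turn 152.91 deg -> q6~1.66/-3.68  shift cm [ 9.08 57.52 20.67] down-err [0.017  0.0094]
A
turn 1.01 deg -> q6~-0.99/-1.03  shift cm [  7.51 -76.41   9.14] down-err [0.017  0.0094]
turn -178.99 deg -> q6~-4.13/2.11  shift cm [ 8.78 76.24 -9.4 ] down-err [0.017  0.0094]
```

View pics/s8c.png

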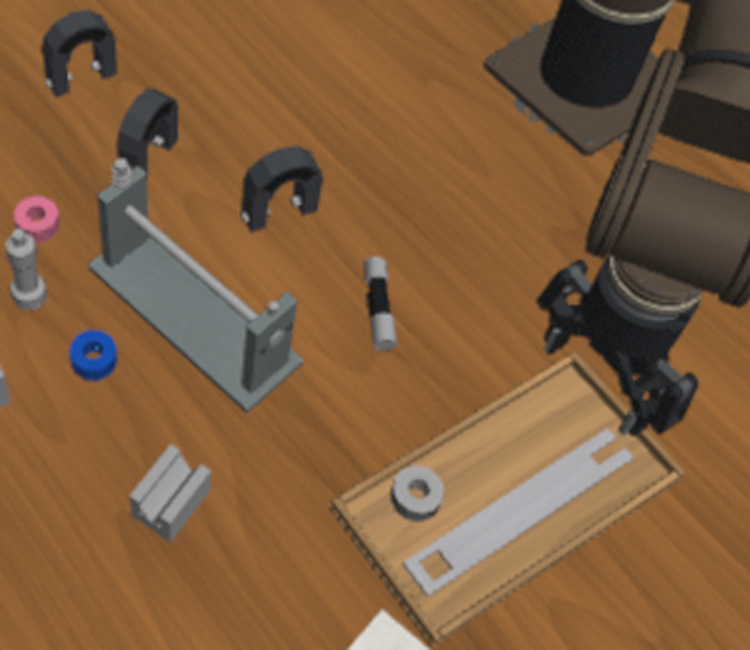

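Call:
drive_tool --pt "0 0 0 8.5 1" --pt "0 -4 0.54 0.7 1" --pt "0 -4.07 0.54 0 1" --pt "0 -4.07 0.54 0 1" --pt "0 -4.07 0.54 0 1" --pt "0 -4.07 0.54 0 1" --pt "0 -4.07 0.54 0 1" --pt "0 -4.07 0.54 0 1" --pt "0 -4.07 0.54 0 1" --pt "0 -4.07 0.54 0 1"

```text
time: 34.0
eef_pos: [0.4625, 0.0179, 0.2573]
tcp_rot: [0.077, 0.702, -0.077, 0.704]
contact_force: [0.4, -0.1, 0.4]
opening: 1.002
```

Call:
drive_tool --pt "0 -4.07 0.54 0 1" --pt "0 -4.07 0.54 0 1" --pt "0 0 0 0 1" --pt "0 0 0 0 1"

```text
time: 34.4
eef_pos: [0.4557, -0.063, 0.2568]
tcp_rot: [0.078, 0.702, -0.078, 0.703]
contact_force: [0.7, 0.4, -0.4]
opening: 0.998
```

Run:
```python
from h import *
c=cam('scene');c8=cv2.imread('pics/s8.png')
for X in((.4604,-.0597,.105),(.5395,-.2221,.105),(.5326,-.3791,.105)): print(proj(c,X),(proj(c,X)-[250,100])*2.5, (proj(c,X)-[240,95])*3.3)
print('C');go(.4604,-.0597,.0732,np.radians(-12.5+90))
```

```text
[363.22928853 163.23856189] [283.07322132 158.09640473] [406.65665214 225.18725424]
[307.77245514 140.02984704] [144.43113786 100.0746176 ] [223.64910197 148.59849523]
[280.61218971 107.47368627] [76.53047428 18.68421567] [134.02022605  41.16316468]
C
turn -0.04 deg -> q6~-1.71/-1.71  shift cm [18.35  0.33  0.38] down-err [0.0011 0.0001]
turn 179.96 deg -> q6~1.43/-4.85  shift cm [18.35 -0.35 -0.42] down-err [0.0011 0.0001]
```

Call:
drive_tool --pt "4 0.33 0.38 0 1" --pt "4 0 0 0 1" --pt "4 0 0 0 1" --pt "3 0 0 0 1" --pt "1.5 0 0 0 1" --pt "0.8 0 0 0 1" --pt "0 0 0 0 1" --force 60

```text
time: 35.15
eef_pos: [0.4598, -0.0587, 0.0824]
tcp_rot: [0.077, 0.704, -0.076, 0.702]
contact_force: [0.2, 0.2, 0.1]
opening: 0.998
```

Run:
```python
from h import *
go(.4604,-.0597,.083,np.radians(-12.5+90));print(readout.get_state()['contact_force'])
c=cam('scene','s9.png');f=c['frame'][:,:,::-1];cv2.imwrite('pics/s9c.png',cv2.resize(f[100:220,300:440],None,fx=4,fy=4,interpolation=cv2.INTER_CUBIC))
```

```text
turn 0.10 deg -> q6~-1.70/-1.70  shift cm [-0.06 -0.08  0.08] down-err [-0.0016  0.0007]
turn -179.90 deg -> q6~-4.84/1.44  shift cm [-0.06  0.08 -0.08] down-err [-0.0016  0.0007]
[0.17221803 0.17483552 0.08880835]
```

View pics/s9c.png

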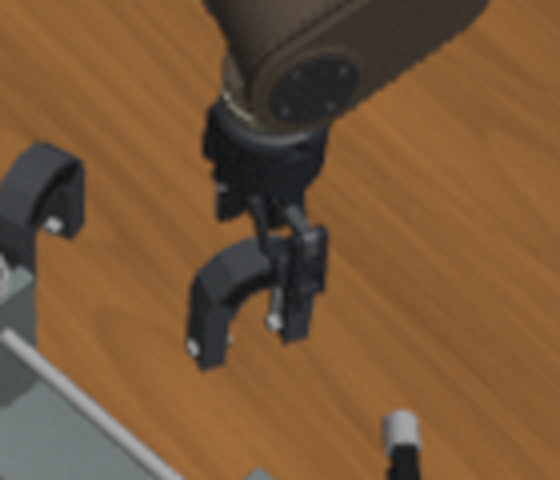

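Run:
```python
from h import *
s,M=pose();c=cam('scene')
for a in(-.0425,-.015,.015,.0425):print((proj(c,s['eef_pos']+M@[-.013,a,0])-[300,100])*4)
ax=np.r_[np.cos(np.radians(-12.5)),np.sin(np.radians(-12.5)),0];ay=np.cross([0,0,1],ax)
C=np.r_[.4604,-.0597,0]
for x in(-.044,.044):
  for y in(-.015,.015):print('foot',x,y,(proj(c,C+x*ax+y*ay)-[300,100])*4)
```

```text
[226.80344625 218.47585576]
[243.22437136 245.8377033 ]
[261.50823321 276.30372375]
[278.61818764 304.81368658]
foot -0.044 -0.015 [286.55677755 307.37455527]
foot -0.044 0.015 [304.14403874 336.67699401]
foot 0.044 -0.015 [181.47613103 343.68842481]
foot 0.044 0.015 [198.22075529 373.7608488 ]
```

Call:
drive_tool --pt "0 0 0 0 0.6" --pt "0 0 0 0 0.45" --pt "0 0 0 0 0.35" --pt "0 0 0 0 0.2" --pt "0 0 0 0 0.2" --pt "0 0 0 0 0.2" --pt "0 0 0 0 0.2"

```text
time: 35.95
eef_pos: [0.4608, -0.0604, 0.0838]
tcp_rot: [0.077, 0.702, -0.077, 0.703]
contact_force: [-0.7, -0.7, 4.5]
opening: 0.334
```

Call:
drive_tool --pt "-0.5 0 0 0 0.2" --pt "-1.5 0 0 0 0.2" --pt "-3 0 0 0 0.2" --pt "-4 0 0 0 0.2" --pt "-4 0 0 0 0.2" --pt "-3 0 0 0 0.2" --pt "0 0 0 0 0.2" --pt "0 0 0 0 0.2"

```text
time: 36.75
eef_pos: [0.4592, -0.0596, 0.2414]
tcp_rot: [0.077, 0.704, -0.077, 0.702]
contact_force: [-0.2, -0.4, -4.5]
opening: 0.333
```

Call:
drive_tool --pt "0 0 0 -7 0.2" --pt "0 0 0 -7 0.2" --pt "0 0 0 -6.5 0.2" --pt "0 0 0 0 0.2"

```text
time: 37.15
eef_pos: [0.4583, -0.0593, 0.239]
tcp_rot: [-0.048, 0.708, 0.05, 0.703]
contact_force: [-0.1, -0.2, -3.6]
opening: 0.337
```

Run:
```python
from h import *
go(.6212,.0579,.113,np.radians(98))
```

```text
turn -0.02 deg -> q6~-2.06/-2.06  shift cm [12.52  9.29 17.85] down-err [-0.0068  0.0026]
turn 179.98 deg -> q6~1.08/-5.20  shift cm [ 12.69  -9.38 -17.69] down-err [-0.0068  0.0026]
```

Call:
drive_tool --pt "0 1.5 3 0 0.2" --pt "0 1.55 3 0 0.2" --pt "0 1.55 3 0 0.2" --pt "0 1.55 3 0 0.2" --pt "0 1.55 3 0 0.2" --pt "0 1.55 2.8 0 0.2" --pt "0 0 0 0 0.2" --pt "0 0 0 0 0.2"

```text
time: 37.95
eef_pos: [0.6224, 0.0567, 0.2399]
tcp_rot: [-0.049, 0.707, 0.049, 0.703]
contact_force: [0.1, -0.4, -4.2]
opening: 0.335
```

Run:
```python
from h import *
go(.6212,.0579,.113,np.radians(98))
c=cam('scene','s10.png');f=c['frame'][:,:,::-1];cv2.imwrite('pics/s10c.png',cv2.resize(f[80:270,260:420],None,fx=3,fy=3,interpolation=cv2.INTER_CUBIC))
```

```text
turn -0.05 deg -> q6~-1.78/-1.78  shift cm [12.69  0.12 -0.04] down-err [-0.0057 -0.    ]
turn 179.95 deg -> q6~1.36/-4.92  shift cm [12.69 -0.14  0.18] down-err [-0.0057 -0.    ]
```

View pics/s10c.png

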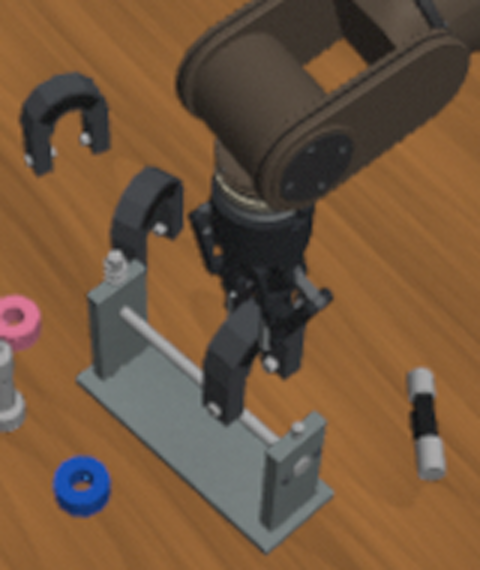

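Call:
drive_tool --pt "1.5 0.12 0 0 0.2" --pt "1.5 0 0 0 0.2" --pt "1.5 0 0 0 0.2" --pt "1.5 0 0 0 0.2" --pt "1.5 0 0 0 0.2" --pt "1.5 0 0 0 0.2" --pt "1.5 0 0 0 0.2" --pt "1 0 0 0 0.2" --pt "0 0 0 0 0.2"

```text
time: 38.9
eef_pos: [0.622, 0.0576, 0.1255]
tcp_rot: [-0.049, 0.707, 0.049, 0.704]
contact_force: [-0.4, -0.1, -3.9]
opening: 0.337
```

Call:
drive_tool --pt "0.5 0 0 0 0.2" --pt "0.3 0 0 0 0.2" --pt "0 0 0 0 0.2" --pt "0 0 0 0 0.2"

```text
time: 39.3
eef_pos: [0.6237, 0.0575, 0.1205]
tcp_rot: [-0.049, 0.705, 0.049, 0.706]
contact_force: [0.5, -0.8, -3.4]
opening: 0.334
```

Call:
drive_tool --pt "0.3 0 0 0 0.2" --pt "0.2 0 0 0 0.2" --pt "0 0 0 0 0.2" --pt "0 0 0 0 0.2"

```text
time: 39.7
eef_pos: [0.6233, 0.0576, 0.1149]
tcp_rot: [-0.049, 0.705, 0.049, 0.705]
contact_force: [0.3, 0.9, -3.9]
opening: 0.337
```

Call:
drive_tool --pt "0.2 0 0 0 0.2" --pt "0.1 0 0 0 0.2" --pt "0 0 0 0 0.2"

```text
time: 40.0
eef_pos: [0.6234, 0.0575, 0.112]
tcp_rot: [-0.049, 0.705, 0.049, 0.705]
contact_force: [0.4, 0.5, -3.2]
opening: 0.34
```

Call:
drive_tool --pt "0.1 0 0 0 0.2" --pt "0 0 0 0 0.2"

```text
time: 40.2
eef_pos: [0.6235, 0.0575, 0.1118]
tcp_rot: [-0.049, 0.705, 0.049, 0.705]
contact_force: [-2.1, 0.0, 1.9]
opening: 0.339
```

Call:
drive_tool --pt "0 0 0 0 0.4" --pt "0 0 0 0 0.45" --pt "0 0 0 0 0.5" --pt "0 0 0 0 0.5" --pt "0 0 0 0 0.5" --pt "-0.5 0 0 0 0.5" --pt "-1 0 0 0 0.5" --pt "-2 0 0 0 0.5" --pt "-3 0 0 0 0.6" --pt "-4 0 0 0 0.8"

```text
time: 41.2
eef_pos: [0.6223, 0.0576, 0.2159]
tcp_rot: [-0.049, 0.707, 0.049, 0.704]
contact_force: [-0.6, 0.0, 0.5]
opening: 0.752
```

Run:
```python
from h import *
go(.5395,-.2221,.083,np.radians(23.8+90))
c=cam('scene','s11.png');f=c['frame'][:,:,::-1];cv2.imwrite('pics/s11c.png',cv2.resize(f[80:270,260:420],None,fx=3,fy=3,interpolation=cv2.INTER_CUBIC))
```

```text
turn -15.81 deg -> q6~-2.06/-1.50  shift cm [ 13.34 -22.26 -18.82] down-err [-0.0034  0.0002]
turn 164.19 deg -> q6~1.09/-4.65  shift cm [13.24 22.24 18.91] down-err [-0.0034  0.0002]
```

View pics/s11c.png

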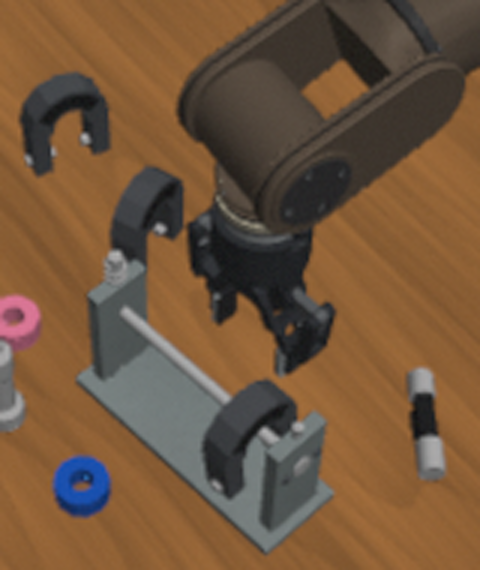

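Call:
drive_tool --pt "-3 0 0 -8 1" --pt "0 0 0 -7.8 1" --pt "0 -2.8 -2.35 0 1" --pt "0 -2.8 -2.35 0 1" --pt "0 -2.8 -2.35 0 1" --pt "0 -2.8 -2.35 0 1" --pt "0 -2.8 -2.35 0 1" --pt "0 -2.8 -2.35 0 1" --pt "0 -2.8 -2.35 0 1" --pt "0 -2.7 -2.35 0 1"

```text
time: 42.25
eef_pos: [0.541, -0.2239, 0.2473]
tcp_rot: [-0.146, 0.691, 0.145, 0.692]
contact_force: [0.0, -0.2, 0.1]
opening: 0.998
```

Call:
drive_tool --pt "0 0 0 0 1" --pt "0 0 0 0 1"

```text
time: 42.45
eef_pos: [0.5413, -0.223, 0.2468]
tcp_rot: [-0.145, 0.692, 0.145, 0.692]
contact_force: [-0.6, 0.0, -0.7]
opening: 0.998
```

```bash
cat >> h.py <<'E'
def gauges(c):
    "dark blobs in scene view"
    m=(c['frame'].max(2)<75).astype(np.uint8);N,l,st,ce=cv2.connectedComponentsWithStats(m)
    return [(st[i],np.round(ce[i],1)) for i in range(1,N) if 250<st[i,4]<1200]
E
python3 - <<'E'
from h import *
go(.5395,-.2221,.083,np.radians(23.8+90));print(readout.get_state()['contact_force'])
c=cam('scene');print(*gauges(c),sep='\n')
E
```

```text
turn -0.11 deg -> q6~-2.55/-2.55  shift cm [16.38  0.17 -0.14] down-err [ 0.0011 -0.0002]
turn 179.89 deg -> q6~0.59/-5.69  shift cm [16.39 -0.14  0.11] down-err [ 0.0011 -0.0002]
[-0.62587674  0.02810053 -0.74960181]
(array([ 97,  26,  40,  24, 333], dtype=int32), array([115.6,  37. ]))
(array([ 95,  41,  79,  63, 566], dtype=int32), array([144.3,  85.4]))
(array([110,  43,  41,  26, 347], dtype=int32), array([128.1,  55.5]))
(array([616,  58,  24,  45, 536], dtype=int32), array([630.3,  83.7]))
(array([124,  62,  42,  27, 380], dtype=int32), array([143.3,  74.8]))
(array([564,  84,  76,  82, 443], dtype=int32), array([590.5, 116.2]))
(array([267, 105,  29,  33, 521], dtype=int32), array([280.4, 118.6]))
(array([297, 136,  24,  33, 460], dtype=int32), array([308.9, 150.9]))
(array([327, 207,  32,  39, 574], dtype=int32), array([340.8, 224. ]))
```

Call:
drive_tool --pt "4 0.17 -0.14 0 1" --pt "4 0 0 0 1" --pt "4 0 0 0 1" --pt "3 0 0 0 1" --pt "1.3 0 0 0 1" --pt "0 0 0 0 1" --pt "0 0 0 0 1"

```text
time: 43.2
eef_pos: [0.5406, -0.2214, 0.0847]
tcp_rot: [-0.147, 0.691, 0.145, 0.693]
contact_force: [0.4, -0.8, 0.2]
opening: 1.002
```

Call:
drive_tool --pt "0 0 0 0 0.6" --pt "0 0 0 0 0.45" --pt "0 0 0 0 0.35" --pt "0 0 0 0 0.2" --pt "0 0 0 0 0.2" --pt "0 0 0 0 0.2" --pt "0 0 0 0 0.2"

```text
time: 43.9
eef_pos: [0.5398, -0.2215, 0.0841]
tcp_rot: [-0.146, 0.692, 0.146, 0.692]
contact_force: [-2.3, 1.5, 4.9]
opening: 0.335
```

Call:
drive_tool --pt "-0.5 0 0 0 0.2" --pt "-1.5 0 0 0 0.2" --pt "-4 0 0 0 0.2" --pt "-4 0 0 0 0.2" --pt "-4 0 0 0 0.2" --pt "-4 0 0 8 0.2" --pt "0 0 0 7.8 0.2" --pt "0 0 0 0 0.2"

```text
time: 44.7
eef_pos: [0.5396, -0.2216, 0.2651]
tcp_rot: [-0.05, 0.705, 0.049, 0.706]
contact_force: [-0.0, -0.0, -4.6]
opening: 0.335
```

Run:
```python
from h import *
go(.6289,.0035,.12,np.radians(98));print(readout.get_state()['contact_force'])
```

```text
turn 0.01 deg -> q6~-2.27/-2.27  shift cm [14.49 21.08 11.94] down-err [ 0.0024 -0.0017]
turn -179.99 deg -> q6~-5.42/0.87  shift cm [ 14.52 -21.02 -12.01] down-err [ 0.0024 -0.0017]
[-0.03333114 -0.01044548 -4.58085768]
```

Call:
drive_tool --pt "0 3 1.7 0 0.2" --pt "0 3 1.7 0 0.2" --pt "0 3 1.7 0 0.2" --pt "0 3 1.7 0 0.2" --pt "0 3 1.7 0 0.2" --pt "0 3 1.7 0 0.2" --pt "0 3.05 1.75 0 0.2" --pt "0 0 0 0 0.2" --pt "0 0 0 0 0.2"

```text
time: 45.6
eef_pos: [0.6274, 0.0045, 0.2607]
tcp_rot: [-0.051, 0.707, 0.051, 0.704]
contact_force: [0.6, -0.5, -3.3]
opening: 0.338
```

Run:
```python
from h import *
go(.6289,.0035,.118,np.radians(98));print(readout.get_state()['contact_force'])
c=cam('scene');print(*gauges(c)[-4:],sep='\n')
```

```text
turn 0.22 deg -> q6~-1.86/-1.87  shift cm [14.27 -0.13  0.19] down-err [-0.0044 -0.0001]
turn -179.78 deg -> q6~-5.01/1.27  shift cm [14.28  0.11 -0.07] down-err [-0.0044 -0.0001]
[ 0.61427656 -0.50277525 -3.25486275]
(array([ 96,  43,  78,  61, 346], dtype=int32), array([139.9,  83.5]))
(array([616,  58,  24,  45, 525], dtype=int32), array([630.4,  83.8]))
(array([267, 105,  29,  33, 479], dtype=int32), array([280.5, 119.5]))
(array([327, 207,  32,  39, 485], dtype=int32), array([340.5, 225.6]))
```

Call:
drive_tool --pt "2 0 0.1 0 0.2" --pt "2 0 0 0 0.2" --pt "2 0 0 0 0.2" --pt "2 0 0 0 0.2" --pt "1.5 0 0 0 0.2" --pt "1.5 0 0 0 0.2" --pt "1.5 0 0 0 0.2" --pt "1 0 0 0 0.2" --pt "0.5 0 0 0 0.2" --pt "0 0 0 0 0.2"

```text
time: 46.65
eef_pos: [0.6291, 0.0039, 0.1222]
tcp_rot: [-0.049, 0.706, 0.049, 0.705]
contact_force: [0.5, -1.6, -4.2]
opening: 0.335
```

Call:
drive_tool --pt "0.3 0 0 0 0.2" --pt "0.1 0 0 0 0.2" --pt "0 0 0 0 0.2"

```text
time: 46.95
eef_pos: [0.6297, 0.0038, 0.1195]
tcp_rot: [-0.049, 0.705, 0.049, 0.706]
contact_force: [1.3, -0.2, -3.5]
opening: 0.338
```

Call:
drive_tool --pt "0.3 0 0 0 0.2" --pt "0.2 0 0 0 0.2" --pt "0.1 0 0 0 0.2" --pt "0 0 0 0 0.2"

```text
time: 47.35
eef_pos: [0.6292, 0.0039, 0.1126]
tcp_rot: [-0.049, 0.706, 0.049, 0.705]
contact_force: [-0.0, -0.3, -2.9]
opening: 0.339
```

Call:
drive_tool --pt "0.1 0 0 0 0.2" --pt "0 0 0 0 0.2"

```text
time: 47.55
eef_pos: [0.6295, 0.0038, 0.1123]
tcp_rot: [-0.049, 0.705, 0.049, 0.705]
contact_force: [0.1, -0.1, -2.9]
opening: 0.337
```

Call:
drive_tool --pt "0.1 0 0 0 0.2" --pt "0 0 0 0 0.2"

```text
time: 47.75
eef_pos: [0.6296, 0.0038, 0.1122]
tcp_rot: [-0.049, 0.705, 0.049, 0.705]
contact_force: [-2.9, 0.7, 3.5]
opening: 0.335
```

Call:
drive_tool --pt "0 0 0 0 0.4" --pt "0 0 0 0 0.45" --pt "0 0 0 0 0.48" --pt "0 0 0 0 0.48" --pt "0 0 0 0 0.48" --pt "-0.5 0 0 0 0.48" --pt "-1 0 0 0 0.48" --pt "-3 0 0 0 0.5" --pt "-4 0 0 0 0.6" --pt "-5 0 0 0 1"

```text
time: 48.75
eef_pos: [0.6283, 0.004, 0.2461]
tcp_rot: [-0.049, 0.707, 0.05, 0.704]
contact_force: [1.1, -0.3, 1.1]
opening: 0.758
```

Run:
```python
from h import *
go(.5326,-.3791,.083,np.radians(-4.3+90))
c=cam('scene');print(*gauges(c)[-4:],sep='\n')
```

```text
turn 12.29 deg -> q6~-1.65/-2.08  shift cm [ 16.3  -38.94  -6.61] down-err [-0.0035  0.0005]
turn -167.71 deg -> q6~-4.79/1.06  shift cm [16.33 38.9   6.72] down-err [-0.0035  0.0005]
(array([ 96,  43,  77,  61, 280], dtype=int32), array([134.4,  82.6]))
(array([616,  58,  24,  45, 525], dtype=int32), array([630.4,  83.8]))
(array([267, 105,  29,  33, 477], dtype=int32), array([280.5, 119.5]))
(array([313, 195,  46,  51, 956], dtype=int32), array([333.3, 219.2]))
```

Call:
drive_tool --pt "0 0 0 6.3 1" --pt "0 0 0 6 1" --pt "0 -4 -0.7 0 1" --pt "0 -4.35 -0.7 0 1" --pt "0 -4.35 -0.75 0 1" --pt "0 -4.35 -0.75 0 1" --pt "0 -4.35 -0.75 0 1" --pt "0 -4.35 -0.75 0 1" --pt "0 -4.35 -0.75 0 1" --pt "0 -4.35 -0.75 0 1"

```text
time: 49.8
eef_pos: [0.5443, -0.3371, 0.2473]
tcp_rot: [0.026, 0.706, -0.027, 0.707]
contact_force: [-0.2, 0.1, -0.2]
opening: 0.999
```

Call:
drive_tool --pt "0 -4.35 -0.75 0 1" --pt "0 0 0 0 1" --pt "0 0 0 0 1"

```text
time: 50.1
eef_pos: [0.5336, -0.379, 0.2466]
tcp_rot: [0.027, 0.706, -0.027, 0.707]
contact_force: [0.1, -0.3, -0.3]
opening: 1.002
```

Run:
```python
from h import *
go(.5326,-.3791,.083,np.radians(-4.3+90));print(readout.get_state()['contact_force'])
```

```text
turn -0.14 deg -> q6~-2.27/-2.26  shift cm [ 1.636e+01 -1.000e-02 -1.100e-01] down-err [ 0.0008 -0.0001]
turn 179.86 deg -> q6~0.87/-5.41  shift cm [1.636e+01 1.000e-02 9.000e-02] down-err [ 0.0008 -0.0001]
[ 0.1477402  -0.26271837 -0.32057375]
```

Call:
drive_tool --pt "4 0 -0.1 0 1" --pt "4 0 0 0 1" --pt "4 0 0 0 1" --pt "3 0 0 0 1" --pt "1.3 0 0 0 1" --pt "0 0 0 0 1" --pt "0 0 0 0 1"

```text
time: 50.8
eef_pos: [0.5342, -0.3781, 0.085]
tcp_rot: [0.026, 0.706, -0.027, 0.707]
contact_force: [0.4, 1.0, -0.5]
opening: 1.006
```

Call:
drive_tool --pt "0 0 0 0 0.6" --pt "0 0 0 0 0.45" --pt "0 0 0 0 0.35" --pt "0 0 0 0 0.2" --pt "0 0 0 0 0.2" --pt "0 0 0 0 0.2" --pt "0 0 0 0 0.2"

```text
time: 51.5
eef_pos: [0.5336, -0.3787, 0.0843]
tcp_rot: [0.026, 0.706, -0.027, 0.707]
contact_force: [1.3, -0.4, 5.5]
opening: 0.34
```

Call:
drive_tool --pt "-0.5 0 0 0 0.2" --pt "-1.5 0 0 0 0.2" --pt "-4 0 0 0 0.2" --pt "-4 0 0 0 0.2" --pt "-4 0 0 0 0.2" --pt "-4 0 0 -6 0.2" --pt "-2 0 0 -6.3 0.2" --pt "0 0 0 0 0.2" --pt "0 0 0 0 0.2"

```text
time: 52.4
eef_pos: [0.5324, -0.3774, 0.2818]
tcp_rot: [-0.048, 0.706, 0.049, 0.705]
contact_force: [0.8, -0.0, -4.0]
opening: 0.337
```

Run:
```python
from h import *
go(.6359,-.0461,.12,np.radians(98));print(readout.get_state()['contact_force'])
```

```text
turn -0.14 deg -> q6~-2.48/-2.48  shift cm [16.21 31.34 14.89] down-err [-0.0016  0.0015]
turn 179.86 deg -> q6~0.66/-5.62  shift cm [ 16.14 -31.39 -14.84] down-err [-0.0016  0.0015]
[ 0.75205966 -0.03085634 -4.03557062]
```

Call:
drive_tool --pt "0 3.5 1.65 0 0.2" --pt "0 3.5 1.65 0 0.2" --pt "0 3.5 1.65 0 0.2" --pt "0 3.5 1.65 0 0.2" --pt "0 3.5 1.65 0 0.2" --pt "0 3.5 1.65 0 0.2" --pt "0 3.5 1.65 0 0.2" --pt "0 3.5 1.65 0 0.2" --pt "0 3.35 1.65 0 0.2" --pt "0 0 0 0 0.2"

```text
time: 53.4
eef_pos: [0.6356, -0.0419, 0.2789]
tcp_rot: [-0.049, 0.707, 0.052, 0.703]
contact_force: [-0.6, -0.7, -4.2]
opening: 0.341
```

Call:
drive_tool --pt "0 0 0 0 0.2"

```text
time: 53.5
eef_pos: [0.6352, -0.0458, 0.2794]
tcp_rot: [-0.049, 0.708, 0.05, 0.703]
contact_force: [-0.1, 0.1, -4.4]
opening: 0.339
```

Run:
```python
from h import *
go(.6359,-.0461,.122,np.radians(98));print(readout.get_state()['contact_force'])
```

```text
turn 0.04 deg -> q6~-1.94/-1.94  shift cm [15.74 -0.06  0.16] down-err [-0.0061  0.0006]
turn -179.96 deg -> q6~-5.08/1.20  shift cm [15.74  0.02  0.03] down-err [-0.0061  0.0006]
[-0.07343373  0.12811946 -4.35632759]
```

Call:
drive_tool --pt "2 -0.4 0.1 0 0.2" --pt "2 0 0 0 0.2" --pt "2 0 0 0 0.2" --pt "2 0 0 0 0.2" --pt "2 0 0 0 0.2" --pt "1.5 0 0 0 0.2" --pt "1.5 0 0 0 0.2" --pt "1.5 0 0 0 0.2" --pt "1 0 0 0 0.2" --pt "0 0 0 0 0.2"

```text
time: 54.5
eef_pos: [0.6368, -0.0505, 0.1258]
tcp_rot: [-0.049, 0.707, 0.05, 0.704]
contact_force: [-0.3, 0.8, -4.1]
opening: 0.338
```

Call:
drive_tool --pt "0.3 0 0 0 0.2" --pt "0.2 0 0 0 0.2" --pt "0.1 0 0 0 0.2" --pt "0 0 0 0 0.2"

```text
time: 54.9
eef_pos: [0.6382, -0.0507, 0.1225]
tcp_rot: [-0.049, 0.705, 0.049, 0.706]
contact_force: [-0.2, 0.1, -3.8]
opening: 0.335
```

Call:
drive_tool --pt "0.3 0 0 0 0.2" --pt "0.3 0 0 0 0.2" --pt "0.2 0 0 0 0.2" --pt "0 0 0 0 0.2"

```text
time: 55.3
eef_pos: [0.6376, -0.0506, 0.1133]
tcp_rot: [-0.049, 0.706, 0.049, 0.705]
contact_force: [0.5, 0.6, -3.4]
opening: 0.338
```

Call:
drive_tool --pt "0.1 0 0 0 0.2" --pt "0 0 0 0 0.2"

```text
time: 55.5
eef_pos: [0.638, -0.0507, 0.1131]
tcp_rot: [-0.049, 0.705, 0.049, 0.705]
contact_force: [-0.4, 0.7, -3.5]
opening: 0.339
```

Call:
drive_tool --pt "0.1 0 0 0 0.2" --pt "0 0 0 0 0.2"

```text
time: 55.7
eef_pos: [0.6382, -0.0507, 0.113]
tcp_rot: [-0.049, 0.705, 0.049, 0.705]
contact_force: [-1.5, 0.0, 1.3]
opening: 0.338
```

Call:
drive_tool --pt "0.05 0 0 0 0.2" --pt "0 0 0 0 0.38" --pt "0 0 0 0 0.43" --pt "0 0 0 0 0.43" --pt "0 0 0 0 0.43" --pt "-0.5 0 0 0 0.43" --pt "-1 0 0 0 0.43" --pt "-3 0 0 0 0.43" --pt "-3 0 0 0 0.2" --pt "0 0 0 0 0"

```text
time: 56.7
eef_pos: [0.6414, -0.0514, 0.1937]
tcp_rot: [-0.051, 0.701, 0.048, 0.709]
contact_force: [0.8, -0.0, 0.3]
opening: 0.099
```

Run:
```python
from h import *
O=np.r_[.6296,-.0015];yd=np.r_[-.1392,.9903]
p=O+yd*(.105-.191);print(p);go(p[0],p[1],.116,np.radians(8))
c=cam('scene');print(*gauges(c)[-4:],sep='\n');print(tray())
```

```text
[ 0.6415712 -0.0866658]
turn 90.00 deg -> q6~-0.38/-3.52  shift cm [ 7.81 -0.44  3.41] down-err [ 0.0116 -0.0028]
turn -90.00 deg -> q6~-3.52/-0.38  shift cm [ 7.73  0.51 -3.58] down-err [ 0.0116 -0.0028]
(array([616,  58,  24,  45, 527], dtype=int32), array([630.3,  83.8]))
(array([0.49707452, 0.37061255]), np.float32(3.0837703), (169.9761199951172, 342.51348876953125))
```

Call:
drive_tool --pt "0 0 0 8.2 0" --pt "0 0 0 8.2 0" --pt "0 0 0 8.2 0" --pt "0 0 0 8.2 0" --pt "0 0 0 8.2 0" --pt "0 0 0 8.2 0" --pt "0 0 0 8.2 0" --pt "0 0 0 8.2 0" --pt "0 0 0 8.2 0" --pt "0 0 0 8.2 0"

```text
time: 57.8
eef_pos: [0.6369, -0.0505, 0.1845]
tcp_rot: [0.427, 0.565, -0.428, 0.562]
contact_force: [0.8, 0.6, -0.5]
opening: 0.0
```

Call:
drive_tool --pt "-1 0 0 8 0" --pt "0 0 2 0 0" --pt "0 0 1.4 0 0" --pt "0 0 0 0 0" --pt "0 0 0 0 0"

```text
time: 58.3
eef_pos: [0.6423, -0.0851, 0.1955]
tcp_rot: [0.464, 0.534, -0.464, 0.533]
contact_force: [-0.9, 0.2, -0.1]
opening: -0.001
```

Run:
```python
from h import *
go(.6416,-.0867,.114,np.radians(8))
s,M=pose();c=cam('scene');m=[proj(c,s['eef_pos'])];print(m)
```

```text
turn -0.05 deg -> q6~-0.43/-0.43  shift cm [ 8.15 -0.08  0.15] down-err [-0.0016  0.0007]
turn 179.95 deg -> q6~2.71/-3.57  shift cm [ 8.15  0.1  -0.14] down-err [-0.0016  0.0007]
[array([304.50056806, 166.91921376])]
```

Call:
drive_tool --pt "1.5 -0.1 0.15 0 0" --pt "1.5 0 0 0 0" --pt "1.5 0 0 0 0" --pt "1.2 0 0 0 0" --pt "0.8 0 0 0 0" --pt "0.5 0 0 0 0" --pt "0.5 0 0 0 0" --pt "0.4 0 0 0 0" --pt "0 0 0 0 0" --pt "0 0 0 0 0"

```text
time: 59.35
eef_pos: [0.6422, -0.0861, 0.1179]
tcp_rot: [0.464, 0.533, -0.464, 0.534]
contact_force: [0.1, -0.4, 0.4]
opening: 0.001
```

Run:
```python
from h import *
O=np.r_[.6296,-.0015];yd=np.r_[-.1392,.9903];p=O+yd*(.105-.103)
go(p[0],p[1],.113,np.radians(8));s,M=pose();print(s['contact_force'],(s['eef_pos'][:2]-O)@yd-.105)
```

```text
turn -0.01 deg -> q6~-0.43/-0.43  shift cm [ 0.49 -0.07 -8.75] down-err [ 0.0006 -0.0002]
turn 179.99 deg -> q6~2.71/-3.57  shift cm [0.49 0.07 8.75] down-err [ 0.0006 -0.0002]
[ 0.11226207 -0.35133016  0.40423454] -0.19050507419035584
```

Call:
drive_tool --pt "0.3 0 0 0 0" --pt "0 0 -0.3 0 0" --pt "0 0 -0.3 0 0" --pt "0 0 -0.3 0 0" --pt "0 0 -0.3 0 0" --pt "0 0 -0.3 0 0" --pt "0 0 -0.3 0 0" --pt "0 0 -0.3 0 0" --pt "0 0 -0.3 0 0" --pt "0 0 -0.3 0 0"

```text
time: 60.35
eef_pos: [0.6382, -0.0592, 0.1147]
tcp_rot: [0.464, 0.533, -0.464, 0.534]
contact_force: [0.3, -2.7, 0.5]
opening: 0.0
```

Call:
drive_tool --pt "0 0 -0.3 0 0" --pt "0 0 -0.3 0 0" --pt "0 0 -0.3 0 0" --pt "0 0 -0.3 0 0" --pt "0 0 -0.3 0 0" --pt "0 0 -0.3 0 0" --pt "0 0 -0.3 0 0" --pt "0 0 -0.3 0 0" --pt "0 0 -0.3 0 0" --pt "0 0 -0.3 0 0"

```text
time: 61.35
eef_pos: [0.634, -0.0297, 0.1147]
tcp_rot: [0.464, 0.533, -0.464, 0.534]
contact_force: [-0.5, -5.4, 1.8]
opening: -0.003
```

Run:
```python
from h import *
O=np.r_[.6296,-.0015];yd=np.r_[-.1392,.9903]
s,M=pose();print(s['contact_force'],(s['eef_pos'][:2]-O)@yd-.105,(s['eef_pos'][:2]-O)@[.99,.139])
c=cam('scene');m=(c['frame'].max(2)<75).astype(np.uint8);N,l,st,ce=cv2.connectedComponentsWithStats(m);print(l[224,340],st[l[224,340]],ce[l[224,340]])
```

```text
[-0.45204863 -5.44540066  1.75923005] -0.13355511052189675 0.00045645854844603536
186 [312 193  47  53 991] [332.78708375 219.85570131]
```

Call:
drive_tool --pt "0 0 -0.3 0 0" --pt "0 0 -0.3 0 0" --pt "0 0 -0.3 0 0" --pt "0 0 -0.3 0 0" --pt "0 0 -0.3 0 0" --pt "0 0 -0.3 0 0" --pt "0 0 -0.3 0 0" --pt "0 0 -0.3 0 0"

```text
time: 62.2
eef_pos: [0.6309, -0.0068, 0.1148]
tcp_rot: [0.463, 0.533, -0.464, 0.534]
contact_force: [0.7, -6.9, 1.9]
opening: -0.001
```

Call:
drive_tool --pt "0 0 -0.2 0 0" --pt "0 0 -0.1 0 0" --pt "0 0 0 0 0"

```text
time: 62.5
eef_pos: [0.6304, -0.0036, 0.1147]
tcp_rot: [0.463, 0.533, -0.464, 0.534]
contact_force: [0.4, -7.1, 1.8]
opening: 0.003
```

Call:
drive_tool --pt "0 0 -0.15 0 0" --pt "0 0 -0.15 0 0" --pt "0 0 -0.1 0 0" --pt "0 0 0 0 0"

```text
time: 62.9
eef_pos: [0.6298, 0.0003, 0.1147]
tcp_rot: [0.463, 0.533, -0.464, 0.534]
contact_force: [0.7, -5.6, 1.1]
opening: 0.001
```

Call:
drive_tool --pt "0 0 -0.1 0 0" --pt "0 0 -0.1 0 0" --pt "0 0 0 0 0"

```text
time: 63.2
eef_pos: [0.6297, 0.0008, 0.1148]
tcp_rot: [0.463, 0.533, -0.465, 0.535]
contact_force: [0.3, -9.9, 1.9]
opening: 0.005
```

Call:
drive_tool --pt "0 0 -0.15 0 0" --pt "0 0 -0.1 0 0" --pt "0 0 0 0 0"

```text
time: 63.5
eef_pos: [0.6293, 0.001, 0.1148]
tcp_rot: [0.461, 0.532, -0.466, 0.536]
contact_force: [-0.4, -16.5, 1.5]
opening: 0.001
```

Force climbed without travel, so the stack is hard against the stop. I'll back off slowly, lift, move clear and check.

Call:
drive_tool --pt "0 0 0.2 0 0" --pt "0 0 0.2 0 0" --pt "0 0 0.4 0 0" --pt "0 0 0.8 0 0" --pt "-1 0 1 0 0" --pt "-3 0 0 0 0" --pt "-4 0 0 0 0" --pt "-4 0 0 0 0" --pt "0 -4 0 0 0.3" --pt "0 -4 0 0 0.3"

```text
time: 64.5
eef_pos: [0.5541, -0.0316, 0.2375]
tcp_rot: [0.465, 0.532, -0.463, 0.535]
contact_force: [-1.4, -0.4, 0.1]
opening: 0.297
```

Call:
drive_tool --pt "0 -3 3 0 0.3" --pt "0 -3 4 0 0.3" --pt "0 0 4 0 0.3" --pt "0 0 4 0 0.3" --pt "0 0 4 0 0.3" --pt "0 0 4 0 0.3" --pt "0 0 0 0 0.3" --pt "0 0 0 0 0.3"

```text
time: 65.3
eef_pos: [0.5258, -0.2679, 0.2347]
tcp_rot: [0.465, 0.533, -0.464, 0.533]
contact_force: [-0.3, 0.6, -1.2]
opening: 0.299
```

Run:
```python
from h import *
c=cam('scene','f.png');f=c['frame'][:,:,::-1];t=cam('top','ft.png')['frame'][:,:,::-1]
a=cv2.resize(f[150:350,240:530],None,fx=2.7,fy=2.7,interpolation=cv2.INTER_CUBIC)
b=cv2.resize(t[130:240,140:400],(a.shape[1],0) if 0 else None,fx=2.4,fy=2.4,interpolation=cv2.INTER_CUBIC)
b=cv2.copyMakeBorder(b,0,0,0,max(0,a.shape[1]-b.shape[1]),0)[:,:a.shape[1]]
v=np.vstack([a,b])[:800];k=600/v.shape[0];v=cv2.resize(v,None,fx=min(1,k),fy=min(1,k)) ;print(v.shape);cv2.imwrite('pics/fin.png',v);print(tray())
```

```text
(600, 587, 3)
(array([0.49706287, 0.37075568]), np.float32(3.0848978), (169.9054718017578, 342.589599609375))
```

View pics/fin.png

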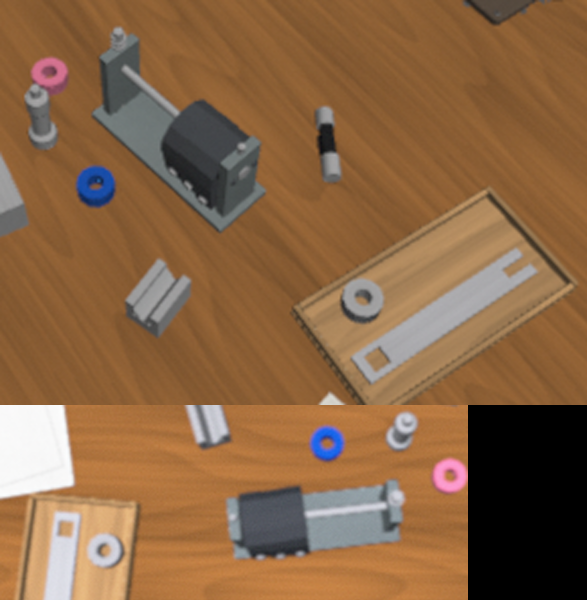

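All three gauges hang tight against the stop, the nut and bar lie in the tray, the bystanders look undisturbed, and the arm is clear. Handing in.

```bash
python3 -c "
from h import *
print(sign_off())"
```

```text
the job is handed in; nothing more can be done
None
```

The job is done and handed in at about 65 s of the 210 s allowed. I unscrewed the nut about 510° in two grips and laid it in the tray, then laid the retaining bar flat on the tray floor. All three gauges went onto the rail, and I pushed them together against the end plate away from the stud.

- **Final check:** the last two camera views show the three gauges hanging jaws down, packed against each other and the plate. The nut and bar are in the tray, the other tools look undisturbed, and the arm is clear.
- **Stop contact:** the push force rose from about 6 N to 16.5 N with almost no further travel. The tool stopped within 2 mm of where I calculated it should, which matches the calibration error.
- **Disagreement:** my tray finder reads 10–20 mm too long. It put the tray's centre about 5 mm further to +y after the bar was laid in it. I did not work out whether that was a small knock or the bar confusing the measurement.

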